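# Clamp a glued cookie mould with a one-hand bar clamp

## Task

The wooden cookie mould with the freshly glued crack must be held in the one-hand bar clamp while the glue grabs: set it face up on the counter between the open jaws, its length along the bar and its ends centred on the two rubber pads. Then pump the clamp's trigger, squeezing it to the grip and letting it out again, until both pads press on the mould, and stop there: snug is enough, as a few strokes too many would squeeze the glue out of the joint. Finish while still holding the trigger squeezed, fingers off the mould, and leave everything else where it stands.

Things in the scene. Friction and masses are not known exactly. Their poses are not given: they have to be found in the camera images.
- mould_centre (a point): centre (18 mm above its underside) of the cookie mould: a light hardwood block 90 mm long (its x), 50 mm wide (its y), 36 mm high, 0.08 to 0.17 kg, with two round wells carved in its top (the face) and a dark glued crack straight across its middle. Starts face up on the counter in one of three places shared with the ramekin and the timer.
- mould: the same cookie mould; origin at the centre of its underside, axes as for mould_centre.
- clamp: the bar clamp, loose, 0.9 kg, 34 mm thick, lying on its side. Origin on the counter under the trigger's pin; x along the bar to the far jaw, y to the jaw tips, z up. Housing x -34 to 26, y -24 to 20 mm; near jaw x 4 to 26, up to y 96 mm; pistol grip x -36 to -12, y -24 to -130 mm, 28 mm thick. Steel bar y -9 to 9 mm, from x = -120 mm to the far jaw at x 160 to 195 mm (at start; less the bar's joint value).
- clamp_hand (a point): the place to take hold of the clamp: midway between the back of the grip (28 mm to its -x side) and the face of the resting trigger (about 28 mm to its +x side), 75 mm from the bar's axis, 17 mm above the counter; on the clamp, axes as for clamp.
- clamp_trigger (a joint): swing of the trigger, a grey lever 26 mm thick on the +x side of the grip, from 24 to 118 mm from the bar's axis: 0 let out by its spring, 0.27 rad squeezed home against the grip. At clamp_hand grip and trigger measure 56 to 60 mm over all let out, 36 mm squeezed; squeezing takes 4 to 15 N, and the loose clamp slides a little to suit the hand.
- clamp_bar (a joint): how far the bar has been drawn through the housing, 0 to 0.060 m, starting at 0 to 0.010; it runs on 3 mm ratchet teeth. A full squeeze of the trigger draws the bar with its far jaw in by 6 mm, or 3 mm once the pads press; while the trigger is let out a pawl holds it (it springs back 2 mm at most under load). Gap between the uncompressed pad faces: 0.120 m minus this value.
- near_jaw (a point): centre of the near pad's face when not compressed, on the housing: x = 40 mm, y = 72 mm, 17 mm above the counter in the clamp's frame; axes as for clamp.
- far_jaw (a point): centre of the far pad's face when not compressed, on the bar's far jaw, opposite near_jaw; it comes nearer as the bar is drawn in; axes as for clamp.
- clamp_near_pad: rubber pad of the near jaw, 14 mm thick, 44 mm along the jaw and 30 mm high; origin at its centre. It gives 1 mm for each 4 N, so with both pads pressing the mould, closing the jaws by 1 mm adds 2 N.
- clamp_far_pad: rubber pad of the far jaw, the same as the near one.
- ramekin: white ceramic ramekin, round, 76 mm across and 42 mm high, empty; origin at the centre of its underside. Bystander.
- timer: round white kitchen timer with an aluminium dial, 64 mm across and 39 mm high; origin at the centre of its underside. Bystander.
- glue: wood-glue bottle, standing, 44 mm across and 125 mm high; origin at the centre of its underside. Bystander.
- canister: clear acrylic canister with a wooden lid, 100 mm across and 154 mm high; origin at the centre of its underside. Bystander.
- spatula: red silicone spatula lying flat, 270 mm long; origin under its middle. Bystander.
- whisk: balloon whisk with a wooden handle, lying, 280 mm long and 60 mm high at the wires; origin under the joint of handle and wires, x towards the wires. Bystander.
- muffin_tin: aluminium six-cup muffin tin, 275 by 190 mm and 36 mm high; origin at the centre of its underside. Bystander.
Mind the look-alikes: they are no part of the job. What is shaped like the mould but green or purple is not meant.

How it is judged:
By the outcome, as a careful person would: the job done as asked, in the order asked, and still so for the second after the job is handed in, while the arm keeps its last pose, push and grip.
It also fails if it takes over 50 s, if anything falls off the work surface, if the arm or the gripper's body presses on something with over 40 N, if the wrist force passes 120 N, or if a joint passes its speed limit or range.

## Robot

A 7-joint arm with a two-finger parallel gripper is mounted at the origin on the work surface. World frame = base frame: x ahead of the robot, y to its left, z up, the work surface at z = 0. Lengths are in m, angles in rad, forces in N, time in s.
With the tool pointing down it reaches from about 0.35 to 0.9 m from the base axis. Payload 8.1 kg.
Tool frame: the origin (TCP) lies between the finger pads; the fingertips stand 19 mm ahead of it and the grasp point (between the pads) is the TCP; y points along the fingers, x is the direction in which the jaws open and shut, and the axes are right-handed (so a half turn about y gives the same grasp; the last joint's range is limited). The gripper opens to 92 mm and grips with 3 to 60 N. Pads are 19 mm wide; open, the fingers measure 130 mm over their backs; the gripper's body (75 mm by 190 mm) begins 47 mm behind the grasp point.
Start: joints at [-1.407, 0.434, 0.025, 1.573, -0.012, 1.134, -0.075], TCP at [0.165, 0.603, 0.246] pointing down, gripper open.
Joint ranges: [-2.62, 2.62], [-0.44, 2.09], [-1.27, 1.32], [0.08, 2.57], [-1.32, 4.46], [0.12, 2], [-2.74, 2.74]. Speed limits (rad/s): [2.22, 2.22, 3.01, 3.01, 3.14, 3.14, 3.14].

## Interface

Orientations are given as a rotation vector (axis times angle).
In Python, from cell import arm gives the robot as it stands.
- The arm moves only by the tool move_arm, never from a script. Its argument "series" is a list of rows, each an object of numbers: "x", "y", "z": the shift along the tool's x, y, z in cm; "rx", "ry", "rz": the turn, a rotation vector about the tool's x, y, z in rad. In form: [{"x": .., "y": .., "z": .., "rx": .., "ry": .., "rz": ..}, ...]. A call has 1 to 12 rows; each row shifts and turns the pose as measured when the row begins, along the tool's axes as they then stand; what a row does not reach is not made up. A row lasts 1/8 s, in which the tool goes at most 62.5 mm and 10.7 degrees, less where a joint would pass 70% of its speed; a pose out of reach is approached as far as the arm can. A call is refused whole if a number of a shift passes 6.25 or a number of a turn 0.188, either way. A call with a gripper value outside its range is refused whole. "jaw" is the finger opening in cm, from 0 to 9.18, set as the call begins (left out, the last holds). The fingers move at their own pace and stop on an object; "newtons" is the grip in N (left out, the last holds). Time passes only in rows, so rows that do not move let the fingers close. It gives the time, the measured TCP pose, the force and the opening at its end, in the units of the state.
- arm.observe(): the state, without advancing time (a new reading comes with each control period).
- arm.get_image(name): name is "side" or "top" or "wrist"; returns the picture (384x512x3 uint8, blue, green, red); there is no depth.
- arm.camera_params(name): a dict with "K" (3x3 intrinsics, pixels), "k1" (the pictures are not rectified: a ray, as slopes to the right and down, at radius r is drawn at 1 + k1 r^2 times it, then the intrinsics apply), "R" (3x3) and "t" (3): a world point X has camera coordinates R X + t; the wrist camera has in their place "tool_from_camera" (4x4, takes a point from camera to tool coordinates, whose origin is the TCP and whose axes are the tool frame's). Camera axes: x right, y down, z forward; pixel columns grow to the right and rows downward; lengths in m; the calibration is good to about 2 mm. A picture is of the moment at which its call begins: read the wrist's pose just before it. camera_params takes no time and is no camera call.
- arm.sign_off(): hands the job in, once; it reports no verdict.
The state is a dict: "clock": time; "joints": joint angles; "dq": joint speeds; "joint_efforts": joint torques, N m; "position": TCP position; "ee_rot": TCP orientation; "force": force on the tool from outside, world axes, zero at the start; "ft_torque": the same for the moment, N m; "width": opening from 0.0 (shut) to 1.0 (fully open).
Only numpy, scipy, OpenCV 4.12 (cv2) and the standard library are available. Lean on these libraries where they do the work, as an engineer would, in place of code of your own. Each camera call takes 0.05 s, during which the arm holds its last target.

## Working session

There is one attempt and no reset: what is moved stays moved. The work goes in short steps, Python scripts to look and compute and a tool call to move; the robot and the scene stay as the last step left them, time stands still between calls to the robot, and variables do not carry over. Pictures are saved under pics/ and viewed, and the job is handed in when it is done.

Besides the shell and the picture viewer there is one more tool, called after ">>>" as name(argument=value, ...) on one line, values as JSON. move_arm: Moves the arm, as the interface text tells. Its arguments: {"type":"object","properties":{"series":{"type":"array","items":{"type":"object","properties":{"x":{"type":"number"},"y":{"type":"number"},"z":{"type":"number"},"rx":{"type":"number"},"ry":{"type":"number"},"rz":{"type":"number"}}}},"jaw":{"type":"number"},"newtons":{"type":"number"}},"required":["series"]}

```bash
mkdir -p pics; ls
cat > h.py <<'E'
import numpy as np, cv2
from cell import arm
from scipy.spatial.transform import Rotation as Ro
def snap(n,f):
    im=arm.get_image(n); cv2.imwrite('pics/'+f,im); return im
def ray(cp,uv,o=None):
    K=np.array(cp['K']);k1=cp['k1']
    d=np.array([(uv[0]-K[0,2])/K[0,0],(uv[1]-K[1,2])/K[1,1]]);u=d.copy()
    for _ in range(30): u=d/(1+k1*(u@u))
    c=np.array([u[0],u[1],1.])
    if 'R' in cp:
        R=np.array(cp['R']);t=np.array(cp['t']); return -R.T@t,R.T@c
    T=np.array(cp['tool_from_camera']);Rw=Ro.from_rotvec(o['ee_rot']).as_matrix();p=np.array(o['position'])
    return Rw@T[:3,3]+p,Rw@T[:3,:3]@c
def onz(cp,uv,z,o=None):
    c,d=ray(cp,uv,o); return c+d*(z-c[2])/d[2]
def proj(cp,X,o=None):
    K=np.array(cp['K']);X=np.array(X,float)
    if 'R' in cp: c=np.array(cp['R'])@X+np.array(cp['t'])
    else:
        T=np.array(cp['tool_from_camera']);Rw=Ro.from_rotvec(o['ee_rot']).as_matrix()
        c=T[:3,:3].T@(Rw.T@(X-np.array(o['position']))-T[:3,3])
    u=c[:2]/c[2];u=u*(1+cp['k1']*(u@u)); return np.array([K[0,0]*u[0]+K[0,2],K[1,1]*u[1]+K[1,2]])
def crop(im,x0,y0,x1,y1,s,f):
    cv2.imwrite('pics/'+f,cv2.resize(im[y0:y1,x0:x1],None,fx=s,fy=s,interpolation=cv2.INTER_CUBIC))
E
python3 - <<'E'
from h import *
o=arm.observe();print(o)
for n in ['top','side','wrist']:
    snap(n,n+'0.png');print(n,arm.camera_params(n))
E
```

```text
pics
{'clock': 0.0, 'joints': array([-1.40662098,  0.43521144,  0.0250174 ,  1.57411321, -0.01160207,
        1.13397549, -0.07510308]), 'dq': array([-2.55379395e-05,  1.88403764e-04, -1.05355429e-03, -3.28037593e-05,
       -6.23863377e-04,  3.55049387e-03,  6.01935513e-04]), 'joint_efforts': array([-6.75218780e-04, -6.67831492e+01,  9.84431393e-01, -3.14470804e+01,
       -6.07314846e-02,  4.26776439e-02,  1.82213312e-04]), 'position': array([0.16471382, 0.60240542, 0.2449464 ]), 'ee_rot': array([-1.32480768, -1.00958582,  1.01148322]), 'force': array([-0.35277361, -0.22001379, -0.27787916]), 'ft_torque': array([-0.03502758, -0.03261711,  0.01698985]), 'width': 1.002535071685614}
top {'K': array([[393.23668559,   0.        , 251.85160749],
       [  0.        , 393.23668559, 190.84134719],
       [  0.        ,   0.        ,   1.        ]]), 'k1': 0.03512212383952779, 'R': array([[-0.01511516, -0.99977089,  0.01515558],
       [-0.99713902,  0.01394919, -0.0742913 ],
       [ 0.07406287, -0.01623514, -0.99712141]]), 't': array([-0.03663852,  0.60794991,  1.08865348])}
side {'K': ar
[... 239 characters left out ...]
   [-0.03437822,  0.71684813, -0.69638129],
       [ 0.05624691, -0.69430097, -0.71748341]]), 't': array([0.61029679, 0.08296114, 1.22787026])}
wrist {'K': array([[276.96302557,   0.        , 255.34441577],
       [  0.        , 276.96302557, 196.08788404],
       [  0.        ,   0.        ,   1.        ]]), 'k1': -0.05244837062107286, 'tool_from_camera': array([[ 9.99999589e-01, -2.09291598e-04,  8.82604937e-04,
         1.08309725e-03],
       [-9.06551820e-04, -2.63802360e-01,  9.64576328e-01,
        -1.38671923e-01],
       [ 3.09555442e-05, -9.64576731e-01, -2.63802442e-01,
         6.92407396e-02],
       [ 0.00000000e+00,  0.00000000e+00,  0.00000000e+00,
         1.00000000e+00]])}
```

View pics/top0.png

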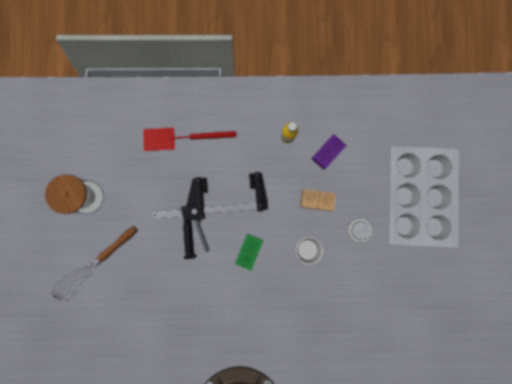

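View pics/side0.png

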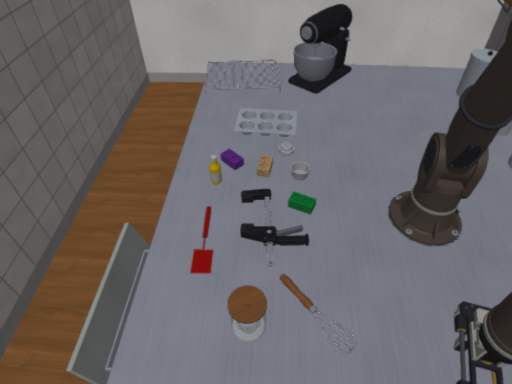

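View pics/wrist0.png

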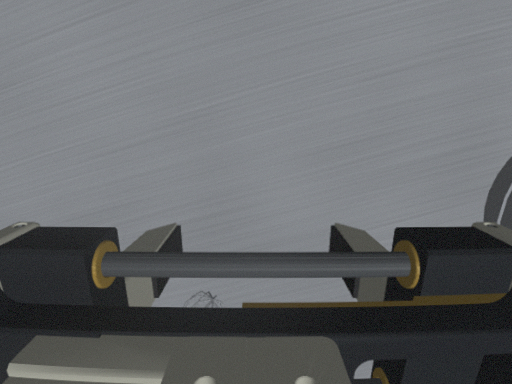

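Run:
```python
from h import *
im=cv2.imread('pics/top0.png')
crop(im,145,160,275,270,6,'c1.png')
crop(im,290,170,380,270,6,'c2.png')
```

```text
(no output)
```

View pics/c1.png

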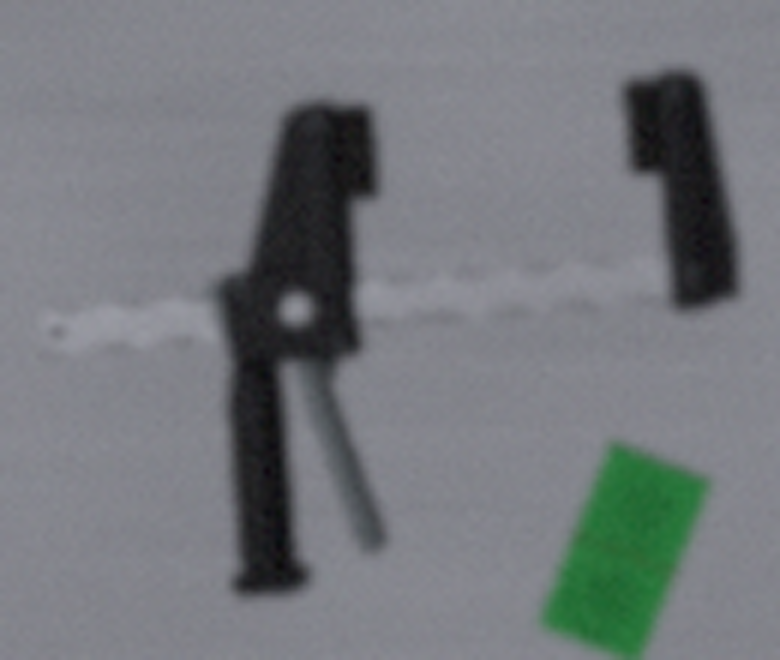

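View pics/c2.png

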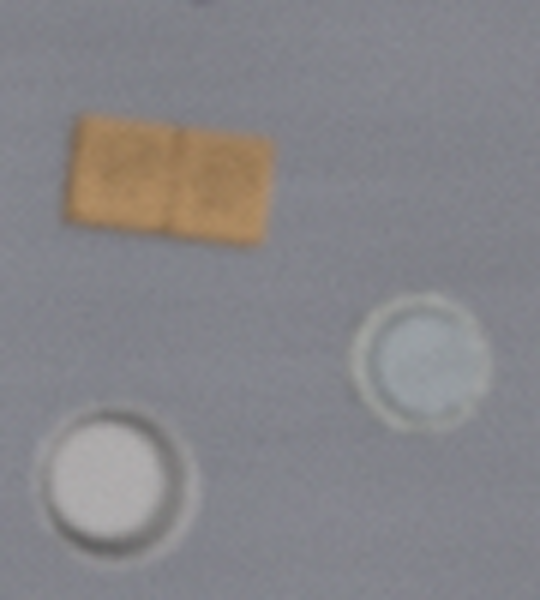

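Run:
```python
from h import *
cp=arm.camera_params('top')
f1=lambda U,V,z:onz(cp,((U+.5)/6-.5+145,(V+.5)/6-.5+160),z)
f2=lambda U,V,z:onz(cp,((U+.5)/6-.5+290,(V+.5)/6-.5+170),z)
P={'pin':(297,310,.036),'barL':(45,335,.02),'barR':(665,280,.02),'nTop':(375,110,.03),'nBot':(377,193,.03),'fTop':(628,82,.03),'fBot':(633,170,.03),'gripTip':(270,588,.028),'trigTip':(375,545,.028)}
for k,v in P.items(): print(k,f1(*v)[:2].round(4))
C=[f2(*v,.036)[:2] for v in [(80,115),(275,138),(265,243),(65,218)]]
print('mould',np.round(C,4),np.mean(C,0))
d=(C[1]+C[2]-C[0]-C[3])/2;print(np.linalg.norm(d),np.degrees(np.arctan2(d[1],d[0])))
print('ram',f2(118,483,.042),'timer',f2(422,362,.039))
G=[f1(*v,.036)[:2] for v in [(615,440),(710,480),(640,660),(540,625)]];print(np.mean(G,0))
o=arm.observe();print(Ro.from_rotvec(o['ee_rot']).as_matrix().round(3))
```

```text
pin [0.5519 0.1158]
barL [0.5424 0.2352]
barR [ 0.5638 -0.0549]
nTop [0.645  0.0798]
nBot [0.606  0.0792]
fTop [ 0.6566 -0.0388]
fBot [ 0.6151 -0.0405]
gripTip [0.4242 0.1297]
trigTip [0.443  0.0813]
mould [[ 0.6102 -0.1883]
 [ 0.5982 -0.2789]
 [ 0.5494 -0.2727]
 [ 0.5623 -0.1801]] [ 0.58005191 -0.22999895]
0.09251644535844976 -97.74807295938716
ram [ 0.4404404  -0.20049001  0.042     ] timer [ 0.49350734 -0.34275242  0.039     ]
[ 0.43896791 -0.03480466]
[[ 0.264 -0.    -0.965]
 [ 0.965 -0.001  0.264]
 [-0.001 -1.    -0.   ]]
```

```bash
cat >> h.py <<'E'
def Rt(yaw): # tool x at yaw, y down
    c,s=np.cos(yaw),np.sin(yaw); return np.array([[c,0,-s],[s,0,c],[0,-1,0]])
def plan(pos,yawdeg,n):
    import json
    o=arm.observe();p=np.array(o['position']);R=Ro.from_rotvec(o['ee_rot']).as_matrix()
    Rg=Rt(np.radians(yawdeg));P=np.array(pos,float);rows=[]
    for i in range(n):
        k=n-i; s=R.T@(P-p)/k*100; w=Ro.from_matrix(R.T@Rg).as_rotvec()/k
        s=s.round(2);w=w.round(3);rows.append(dict(x=s[0],y=s[1],z=s[2],rx=w[0],ry=w[1],rz=w[2]))
        p=p+R@s/100;R=R@Ro.from_rotvec(w).as_matrix()
    print(json.dumps([{a:float(b) for a,b in r.items() if b} for r in rows]))
def pose():
    o=arm.observe();R=Ro.from_rotvec(o['ee_rot']).as_matrix()
    print('t',round(o['clock'],2),'p',o['position'].round(4),'yaw',np.degrees(np.arctan2(R[1,0],R[0,0])).round(2),'down',R[:,1].round(3),'F',o['force'].round(1),'w',round(o['width']*91.8,1))
    return o
E
python3 -c "
from h import *
plan([.45,.05,.2],40,12)"
```

```text
[{"x": -3.81, "y": 0.38, "z": -3.51, "ry": 0.05}, {"x": -3.63, "y": 0.38, "z": -3.69, "ry": 0.051}, {"x": -3.44, "y": 0.38, "z": -3.87, "ry": 0.05}, {"x": -3.24, "y": 0.38, "z": -4.04, "ry": 0.051}, {"x": -3.03, "y": 0.38, "z": -4.2, "ry": 0.05}, {"x": -2.82, "y": 0.38, "z": -4.35, "ry": 0.051}, {"x": -2.6, "y": 0.38, "z": -4.49, "ry": 0.05}, {"x": -2.37, "y": 0.38, "z": -4.61, "ry": 0.051}, {"x": -2.13, "y": 0.38, "z": -4.73, "ry": 0.05}, {"x": -1.89, "y": 0.38, "z": -4.82, "ry": 0.051}, {"x": -1.64, "y": 0.39, "z": -4.92, "ry": 0.05}, {"x": -1.39, "y": 0.38, "z": -4.99, "rx": 0.001, "ry": 0.051, "rz": -0.001}]
```

```bash
python3 -c "
from h import *
plan([.56,.05,.24],4.5,12)"
```

```text
[{"x": -3.57, "y": 0.05, "z": -4.39, "ry": 0.102}, {"x": -3.11, "y": 0.05, "z": -4.73, "ry": 0.102}, {"x": -2.61, "y": 0.05, "z": -5.02, "ry": 0.102}, {"x": -2.08, "y": 0.05, "z": -5.26, "ry": 0.102}, {"x": -1.54, "y": 0.05, "z": -5.45, "ry": 0.102}, {"x": -0.97, "y": 0.05, "z": -5.58, "ry": 0.102}, {"x": -0.4, "y": 0.04, "z": -5.65, "ry": 0.102}, {"x": 0.18, "y": 0.05, "z": -5.66, "ry": 0.102}, {"x": 0.75, "y": 0.04, "z": -5.61, "ry": 0.102}, {"x": 1.32, "y": 0.05, "z": -5.51, "ry": 0.102}, {"x": 1.87, "y": 0.04, "z": -5.34, "rx": 0.001, "ry": 0.103}, {"x": 2.41, "y": 0.04, "z": -5.12, "ry": 0.102}]
```

>>> move_arm(series=[{"x":-3.6,"z":-4.4,"ry":0.102},{"x":-3.1,"z":-4.7,"ry":0.102},{"x":-2.6,"z":-5.0,"ry":0.102},{"x":-2.1,"z":-5.3,"ry":0.102},{"x":-1.5,"z":-5.4,"ry":0.102},{"x":-1.0,"z":-5.6,"ry":0.102},{"x":-0.4,"z":-5.6,"ry":0.102},{"x":0.2,"z":-5.7,"ry":0.102},{"x":0.8,"z":-5.6,"ry":0.102},{"x":1.3,"z":-5.5,"ry":0.102},{"x":1.9,"z":-5.3,"ry":0.102},{"x":2.4,"z":-5.1,"ry":0.102}])

```text
invalid input
```

```bash
python3 -c "
from h import *
pose();plan([.56,.05,.24],4.5,2)"
```

```text
t 0.15 p [0.1647 0.6025 0.2451] yaw 74.71 down [-0.    -0.001 -1.   ] F [-0.4  0.1  0.6] w 92.0
[{"x": -21.43, "y": 0.28, "z": -26.35, "ry": 0.613}, {"x": -2.38, "y": 0.29, "z": -33.89, "rx": 0.001, "ry": 0.612, "rz": -0.001}]
```

>>> move_arm(series=[{"x":-3.6,"y":0,"z":-4.4,"rx":0,"ry":0.102,"rz":0},{"x":-3.1,"y":0,"z":-4.7,"rx":0,"ry":0.102,"rz":0},{"x":-2.6,"y":0,"z":-5.0,"rx":0,"ry":0.102,"rz":0},{"x":-2.1,"y":0,"z":-5.3,"rx":0,"ry":0.102,"rz":0},{"x":-1.5,"y":0,"z":-5.4,"rx":0,"ry":0.102,"rz":0},{"x":-1.0,"y":0,"z":-5.6,"rx":0,"ry":0.102,"rz":0},{"x":-0.4,"y":0,"z":-5.6,"rx":0,"ry":0.102,"rz":0},{"x":0.2,"y":0,"z":-5.7,"rx":0,"ry":0.102,"rz":0},{"x":0.8,"y":0,"z":-5.6,"rx":0,"ry":0.102,"rz":0},{"x":1.3,"y":0,"z":-5.5,"rx":0,"ry":0.102,"rz":0},{"x":1.9,"y":0,"z":-5.3,"rx":0,"ry":0.102,"rz":0},{"x":2.4,"y":0,"z":-5.1,"rx":0,"ry":0.102,"rz":0}])

```text
clock: 1.65
position: [0.5595, 0.0321, 0.2434]
ee_rot: [-1.57, -0.039, 0.041]
force: [0.9, 0.1, 0.1]
width: 1.003
```

```bash
sed -i 's/ if b}/}/' h.py; python3 -c "
from h import *
pose();plan([.56,.05,.24],4.5,3)"
```

```text
t 1.65 p [0.5595 0.0321 0.2434] yaw 2.9 down [-0.001  0.001 -1.   ] F [0.9 0.1 0.1] w 92.1
[{"x": 0.05, "y": 0.11, "z": 0.59, "rx": -0.0, "ry": -0.009, "rz": -0.0}, {"x": 0.05, "y": 0.11, "z": 0.6, "rx": -0.0, "ry": -0.009, "rz": -0.001}, {"x": 0.06, "y": 0.12, "z": 0.59, "rx": -0.001, "ry": -0.01, "rz": -0.0}]
```

Close enough to look. One still row to settle, then a wrist picture.

>>> move_arm(series=[{"x":0,"y":0,"z":0,"rx":0,"ry":0,"rz":0}])

```text
clock: 1.78
position: [0.561, 0.027, 0.2433]
ee_rot: [-1.573, -0.033, 0.033]
force: [-0.4, 1.0, 0.3]
width: 1.003
```

```bash
python3 -c "
from h import *
import pickle
o=pose();im=snap('wrist','w1.png');pickle.dump(o,open('w1.pkl','wb'))
cv2.imwrite('pics/w1b.png',cv2.resize(im,None,fx=1.5,fy=1.5))"
```

```text
t 1.77 p [0.561  0.027  0.2433] yaw 2.41 down [-0.    -0.002 -1.   ] F [-0.4  1.   0.3] w 92.1
```

View pics/w1b.png

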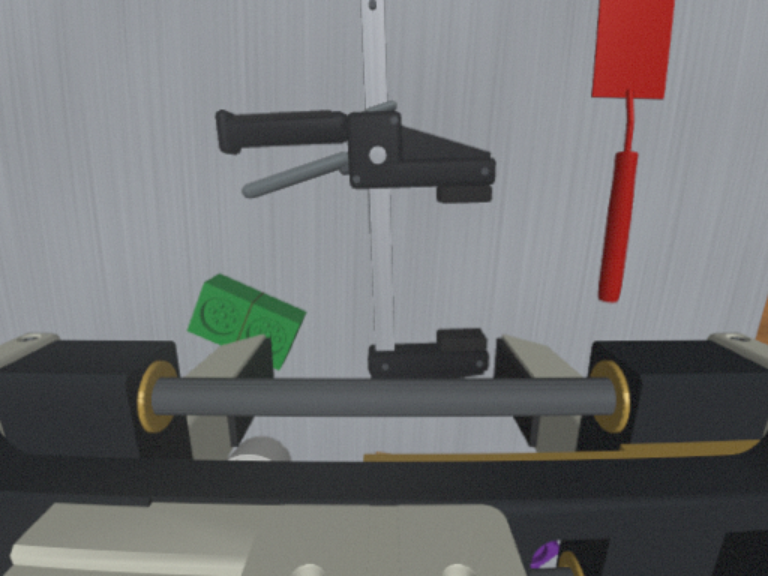

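```bash
python3 -c "
from h import *
im=cv2.imread('pics/w1.png')
crop(im,225,60,345,260,4,'c3.png');"
```

```text
(no output)
```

View pics/c3.png

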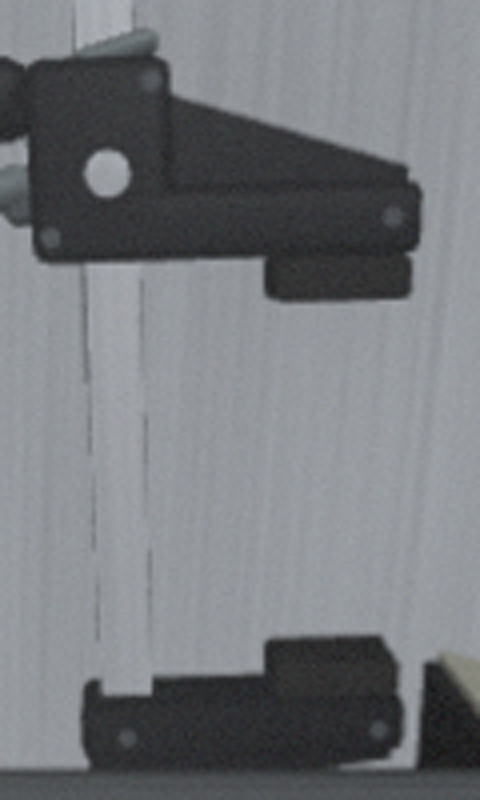

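```bash
python3 -c "
from h import *
import pickle
o=pickle.load(open('w1.pkl','rb'));cp=arm.camera_params('wrist')
f=lambda U,V,z:onz(cp,((U+.5)/4-.5+225,(V+.5)/4-.5+60),z,o)[:2]
D={'pin':(108,173,.035),'n0':(267,299,.032),'n1':(411,297,.032),'f0b':(266,638,.002),'f1b':(382,636,.002),'f0t':(272,664,.032),'f1t':(395,663,.032),'housefaceL':(45,262,.034),'bar0':(112,262,.02),'bar1':(127,690,.02)}
P={k:f(*v) for k,v in D.items()}
for k,v in P.items():print(k,v.round(4))
d=P['bar1']-P['bar0'];print(np.degrees(np.arctan2(d[1],d[0])))
n=(P['n0']+P['n1'])/2;ft=(P['f0t']+P['f1t'])/2;fb=(P['f0b']+P['f1b'])/2
print(n,ft,fb,np.linalg.norm(n-ft),np.linalg.norm(n-fb))
for q in (ft-n,P['n1']-P['n0']):print(np.degrees(np.arctan2(q[1],q[0])))
"
```

```text
pin [0.5546 0.1187]
n0 [0.6052 0.0837]
n1 [0.6499 0.0864]
f0b [ 0.6179 -0.0382]
f1b [ 0.6602 -0.0357]
f0t [ 0.6161 -0.0366]
f1t [ 0.6578 -0.0346]
housefaceL [0.5364 0.092 ]
bar0 [0.5567 0.0926]
bar1 [ 0.5678 -0.0531]
-85.66729632974727
[0.62757726 0.08504802] [ 0.63691383 -0.03560467] [ 0.63905082 -0.03695671] 0.12101340421391855 0.12254303927915788
-85.57505282285479
3.4508697721003245
```

```bash
python3 -c "
from h import *
plan([.58,-.30,.15],-7.7,7)"
```

```text
[{"x": 0.07, "y": 1.33, "z": -4.72, "rx": 0.0, "ry": 0.026, "rz": -0.0}, {"x": 0.19, "y": 1.33, "z": -4.71, "rx": 0.0, "ry": 0.026, "rz": -0.0}, {"x": 0.31, "y": 1.33, "z": -4.71, "rx": 0.0, "ry": 0.026, "rz": -0.0}, {"x": 0.44, "y": 1.33, "z": -4.69, "rx": 0.0, "ry": 0.026, "rz": -0.0}, {"x": 0.56, "y": 1.33, "z": -4.68, "rx": 0.0, "ry": 0.026, "rz": -0.0}, {"x": 0.68, "y": 1.33, "z": -4.67, "rx": 0.0, "ry": 0.025, "rz": -0.001}, {"x": 0.8, "y": 1.34, "z": -4.65, "rx": 0.001, "ry": 0.026, "rz": -0.0}]
```

>>> move_arm(series=[{"x":0.1,"y":1.3,"z":-4.7,"rx":0,"ry":0.026,"rz":0},{"x":0.2,"y":1.3,"z":-4.7,"rx":0,"ry":0.026,"rz":0},{"x":0.3,"y":1.3,"z":-4.7,"rx":0,"ry":0.026,"rz":0},{"x":0.4,"y":1.3,"z":-4.7,"rx":0,"ry":0.026,"rz":0},{"x":0.6,"y":1.3,"z":-4.7,"rx":0,"ry":0.026,"rz":0},{"x":0.7,"y":1.3,"z":-4.7,"rx":0,"ry":0.026,"rz":0},{"x":0.8,"y":1.3,"z":-4.6,"rx":0,"ry":0.026,"rz":0},{"x":0,"y":0,"z":0,"rx":0,"ry":0,"rz":0}])

```text
clock: 2.82
position: [0.5845, -0.2922, 0.1454]
ee_rot: [-1.56, 0.095, -0.087]
force: [0.2, 0.4, 0.1]
width: 1.003
```

```bash
python3 -c "
from h import *
import pickle
o=pose();im=snap('wrist','w2.png');pickle.dump(o,open('w2.pkl','wb'))
cv2.imwrite('pics/w2b.png',cv2.resize(im,None,fx=1.5,fy=1.5))"
```

```text
t 2.83 p [ 0.5845 -0.2922  0.1454] yaw -6.64 down [-0.005  0.01  -1.   ] F [0.2 0.4 0.1] w 92.1
```

View pics/w2b.png

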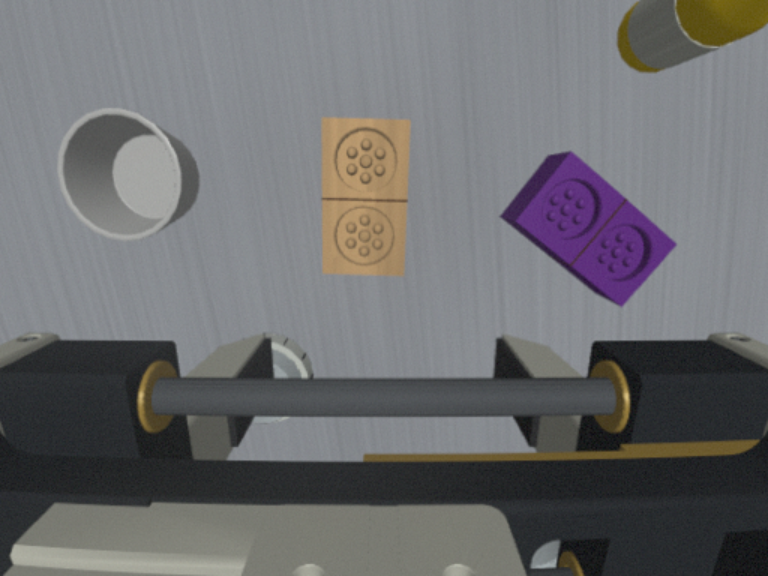

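```bash
python3 -c "
from h import *
import pickle
o=pickle.load(open('w2.pkl','rb'));cp=arm.camera_params('wrist')
f=lambda U,V,z=.036:onz(cp,((U+.5)/1.5-.5,(V+.5)/1.5-.5),z,o)[:2]
C=np.array([f(321,118),f(411,121),f(405,276),f(322,273)]);print(C.round(4),C.mean(0).round(4))
d=(C[2]+C[3]-C[0]-C[1])/2;e=(C[1]+C[2]-C[0]-C[3])/2
print(np.linalg.norm(d),np.degrees(np.arctan2(d[1],d[0])),np.linalg.norm(e),np.degrees(np.arctan2(e[1],e[0])))
k=(f(322,199)+f(408,201))/2;print(k)
R=f(130,173,.042);print(R)
m=C.mean(0)
plan([m[0],m[1],.08],-7.7,4)
"
```

```text
[[ 0.5634 -0.1813]
 [ 0.6135 -0.1889]
 [ 0.6009 -0.2773]
 [ 0.5506 -0.2696]] [ 0.5821 -0.2293]
0.08919551986244988 -98.16233070862003 0.050752900685033686 -8.644437466829064
[ 0.58227755 -0.22924591]
[ 0.44985554 -0.197214  ]
[{"x": -0.24, "y": 1.66, "z": 1.47, "rx": -0.003, "ry": 0.005, "rz": -0.001}, {"x": -0.26, "y": 1.66, "z": 1.47, "rx": -0.003, "ry": 0.005, "rz": -0.001}, {"x": -0.26, "y": 1.65, "z": 1.47, "rx": -0.002, "ry": 0.006, "rz": -0.002}, {"x": -0.28, "y": 1.64, "z": 1.48, "rx": -0.003, "ry": 0.005, "rz": -0.001}]
```

```bash
python3 -c "
from h import *
plan([.582,-.2292,.05],-8.2,5)
"
```

```text
[{"x": -0.19, "y": 1.93, "z": 1.17, "rx": -0.002, "ry": 0.006, "rz": -0.001}, {"x": -0.2, "y": 1.92, "z": 1.17, "rx": -0.002, "ry": 0.006, "rz": -0.001}, {"x": -0.22, "y": 1.92, "z": 1.17, "rx": -0.002, "ry": 0.006, "rz": -0.001}, {"x": -0.22, "y": 1.92, "z": 1.18, "rx": -0.002, "ry": 0.006, "rz": -0.001}, {"x": -0.23, "y": 1.92, "z": 1.17, "rx": -0.003, "ry": 0.006, "rz": -0.001}]
```

>>> move_arm(series=[{"x":-0.2,"y":1.9,"z":1.2,"rx":-0.002,"ry":0.006,"rz":-0.001},{"x":-0.2,"y":1.9,"z":1.2,"rx":-0.002,"ry":0.006,"rz":-0.001},{"x":-0.2,"y":1.9,"z":1.2,"rx":-0.002,"ry":0.006,"rz":-0.001},{"x":-0.2,"y":1.9,"z":1.2,"rx":-0.002,"ry":0.006,"rz":-0.001},{"x":-0.2,"y":1.9,"z":1.2,"rx":-0.002,"ry":0.006,"rz":-0.001},{"x":0,"y":0,"z":0,"rx":0,"ry":0,"rz":0}])

```text
clock: 3.62
position: [0.5864, -0.2079, 0.0503]
ee_rot: [-1.557, 0.095, -0.098]
force: [-0.3, 0.5, 1.3]
width: 0.997
```

```bash
python3 -c "
from h import *
pose();plan([.582,-.2292,.0245],-8.2,3)
"
```

```text
t 3.62 p [ 0.5864 -0.2079  0.0503] yaw -7.02 down [ 0.003  0.011 -1.   ] F [-0.3  0.5  1.3] w 91.5
[{"x": -0.06, "y": 0.85, "z": -0.73, "rx": -0.004, "ry": 0.007, "rz": 0.0}, {"x": -0.05, "y": 0.86, "z": -0.73, "rx": -0.004, "ry": 0.007, "rz": 0.001}, {"x": -0.05, "y": 0.85, "z": -0.73, "rx": -0.003, "ry": 0.007, "rz": 0.0}]
```

>>> move_arm(series=[{"x":-0.1,"y":0.4,"z":-1.0,"rx":-0.004,"ry":0.008,"rz":0},{"x":-0.1,"y":0.4,"z":-1.0,"rx":-0.004,"ry":0.008,"rz":0},{"x":0,"y":0,"z":0,"rx":0,"ry":0,"rz":0}])

```text
clock: 4.0
position: [0.5829, -0.2292, 0.044]
ee_rot: [-1.566, 0.105, -0.112]
force: [0.5, 0.9, -0.9]
width: 0.999
```

```bash
python3 -c "
from h import *
pose();plan([.582,-.2292,.0245],-8.2,2)
"
```

```text
t 4.0 p [ 0.5829 -0.2292  0.044 ] yaw -7.93 down [ 0.005  0.001 -1.   ] F [ 0.5  0.9 -0.9] w 91.7
[{"x": -0.05, "y": 0.98, "z": -0.01, "rx": -0.001, "ry": 0.002, "rz": 0.002}, {"x": -0.04, "y": 0.97, "z": -0.01, "rx": -0.001, "ry": 0.003, "rz": 0.002}]
```

>>> move_arm(series=[{"x":-0.1,"y":0.9,"z":0,"rx":0,"ry":0.003,"rz":0.002},{"x":0,"y":0.7,"z":0,"rx":0,"ry":0.002,"rz":0.002},{"x":0,"y":0.1,"z":0,"rx":0,"ry":0,"rz":0}])

```text
clock: 4.38
position: [0.5819, -0.2298, 0.0262]
ee_rot: [-1.566, 0.113, -0.114]
force: [-0.3, 0.5, 0.8]
width: 1.0
```

```bash
python3 -c "
from h import *
pose();snap('wrist','w3.png')
"
```

```text
t 4.38 p [ 0.5819 -0.2298  0.0262] yaw -8.3 down [ 0.001  0.002 -1.   ] F [-0.3  0.5  0.8] w 91.8
```

View pics/w3.png

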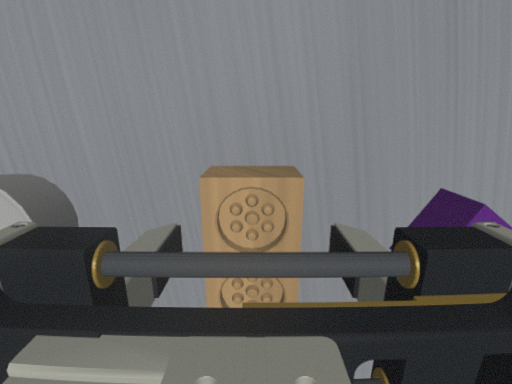

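>>> move_arm(series=[{"x":0,"y":0,"z":0,"rx":0,"ry":0,"rz":0},{"x":0,"y":0,"z":0,"rx":0,"ry":0,"rz":0},{"x":0,"y":0,"z":0,"rx":0,"ry":0,"rz":0},{"x":0,"y":0,"z":0,"rx":0,"ry":0,"rz":0},{"x":0,"y":0,"z":0,"rx":0,"ry":0,"rz":0}], jaw=4, newtons=20)

```text
clock: 5.05
position: [0.5822, -0.2296, 0.0266]
ee_rot: [-1.566, 0.112, -0.114]
force: [0.2, 0.1, -1.0]
width: 0.548
```

```bash
python3 -c "
from h import *
pose();plan([.582,-.2292,.11],-8.2,4)
"
```

```text
t 5.05 p [ 0.5822 -0.2296  0.0266] yaw -8.27 down [ 0.001  0.002 -1.   ] F [ 0.2  0.1 -1. ] w 50.3
[{"x": -0.0, "y": -2.08, "z": 0.01, "rx": -0.001, "ry": -0.0, "rz": 0.0}, {"x": -0.01, "y": -2.09, "z": 0.01, "rx": -0.0, "ry": -0.0, "rz": 0.0}, {"x": -0.0, "y": -2.08, "z": 0.01, "rx": -0.001, "ry": -0.001, "rz": 0.001}, {"x": -0.01, "y": -2.09, "z": 0.01, "rx": -0.0, "ry": -0.0, "rz": 0.0}]
```

>>> move_arm(series=[{"x":0,"y":-1.5,"z":0,"rx":0,"ry":0,"rz":0},{"x":0,"y":-2.5,"z":0,"rx":0,"ry":0,"rz":0},{"x":0,"y":-2.5,"z":0,"rx":0,"ry":0,"rz":0},{"x":0,"y":-2,"z":0,"rx":0,"ry":0,"rz":0}])

```text
clock: 5.55
position: [0.5811, -0.2296, 0.1153]
ee_rot: [-1.565, 0.115, -0.113]
force: [-0.2, -0.8, -1.7]
width: 0.546
```

```bash
python3 -c "
from h import *
pose();plan([.6314,.033,.1],4.2,6)
"
```

```text
t 5.55 p [ 0.5811 -0.2296  0.1153] yaw -8.31 down [-0.001  0.002 -1.   ] F [-0.2 -0.8 -1.7] w 50.1
[{"x": 0.2, "y": 0.26, "z": 4.45, "rx": -0.0, "ry": -0.036, "rz": -0.0}, {"x": 0.36, "y": 0.27, "z": 4.44, "rx": -0.0, "ry": -0.036, "rz": -0.0}, {"x": 0.52, "y": 0.26, "z": 4.43, "rx": -0.001, "ry": -0.037, "rz": -0.0}, {"x": 0.68, "y": 0.26, "z": 4.4, "rx": -0.0, "ry": -0.036, "rz": -0.0}, {"x": 0.84, "y": 0.26, "z": 4.38, "rx": -0.001, "ry": -0.037, "rz": -0.001}, {"x": 0.99, "y": 0.26, "z": 4.35, "rx": -0.0, "ry": -0.036, "rz": -0.0}]
```

>>> move_arm(series=[{"x":0.2,"y":0.0,"z":4.0,"rx":0,"ry":-0.036,"rz":0},{"x":0.4,"y":0.2,"z":4.4,"rx":0,"ry":-0.036,"rz":0},{"x":0.5,"y":0.2,"z":4.4,"rx":0,"ry":-0.036,"rz":0},{"x":0.7,"y":0.2,"z":4.4,"rx":0,"ry":-0.036,"rz":0},{"x":0.8,"y":0.2,"z":4.4,"rx":0,"ry":-0.036,"rz":0},{"x":0.8,"y":0.2,"z":2.5,"rx":0,"ry":-0.02,"rz":0},{"x":0,"y":0,"z":0,"rx":0,"ry":0,"rz":0}])

```text
clock: 6.42
position: [0.6336, 0.0133, 0.1148]
ee_rot: [-1.571, -0.052, 0.037]
force: [0.7, -0.2, -1.6]
width: 0.542
```

```bash
python3 -c "
from h import *
pose();plan([.6314,.033,.08],4.2,2)
"
```

```text
t 6.42 p [0.6336 0.0133 0.1148] yaw 3.27 down [ 0.009 -0.    -1.   ] F [ 0.7 -0.2 -1.6] w 49.7
[{"x": -0.07, "y": 1.74, "z": 0.99, "rx": 0.0, "ry": -0.008, "rz": 0.005}, {"x": -0.05, "y": 1.74, "z": 0.99, "rx": 0.001, "ry": -0.008, "rz": 0.004}]
```

>>> move_arm(series=[{"x":-0.1,"y":1.5,"z":1.0,"rx":0,"ry":-0.008,"rz":0.005},{"x":-0.1,"y":1.5,"z":0.9,"rx":0,"ry":-0.008,"rz":0.004},{"x":0,"y":0,"z":0,"rx":0,"ry":0,"rz":0}])

```text
clock: 6.8
position: [0.6297, 0.0291, 0.0827]
ee_rot: [-1.573, -0.053, 0.055]
force: [0.5, -0.6, -0.9]
width: 0.54
```

```bash
python3 -c "
from h import *
import pickle
o=pose();im=snap('wrist','w4.png');pickle.dump(o,open('w4.pkl','wb'));crop(im,170,100,340,300,4,'c4.png')
t=snap('top','t4.png');crop(t,150,140,280,270,5,'c4t.png')
"
```

```text
t 6.8 p [0.6297 0.0291 0.0827] yaw 3.95 down [-0.001 -0.003 -1.   ] F [ 0.5 -0.6 -0.9] w 49.6
```

View pics/w4.png

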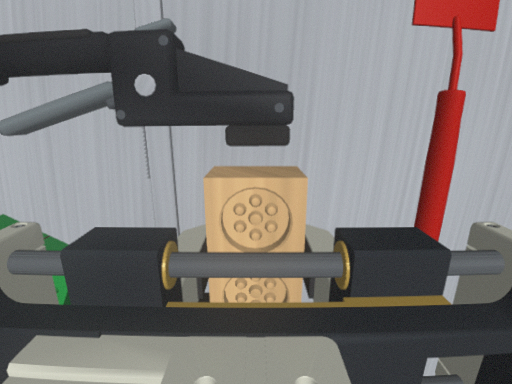

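View pics/c4t.png

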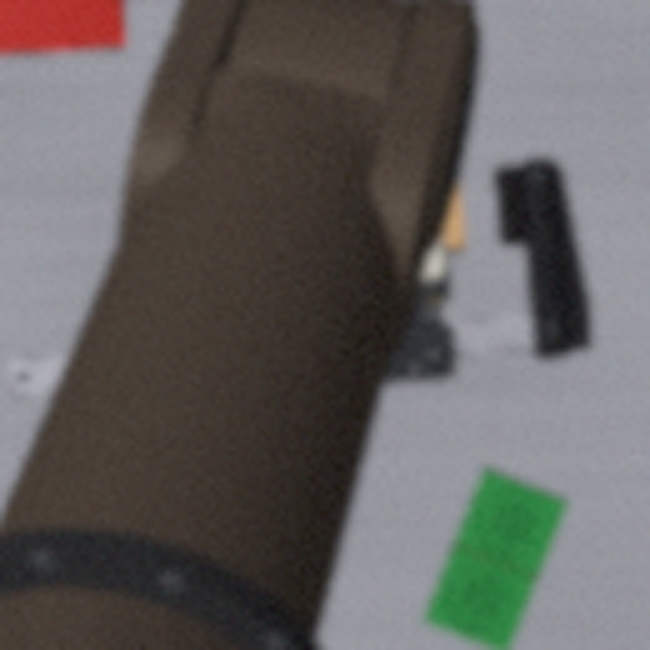

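View pics/c4.png

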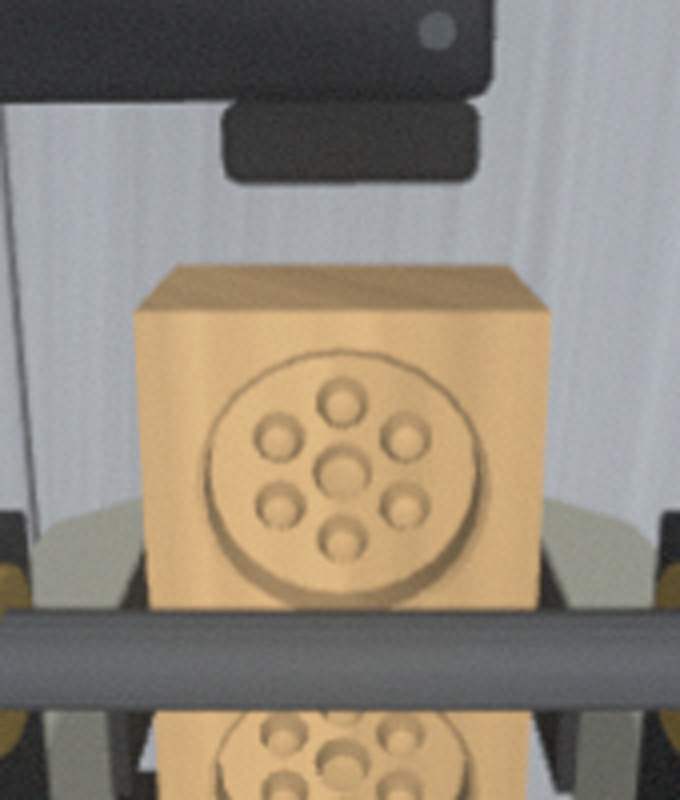

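```bash
python3 -c "
from h import *
import pickle
o=pickle.load(open('w4.pkl','rb'));cp=arm.camera_params('wrist')
f=lambda U,V,z:onz(cp,((U+.5)/4-.5+170,(V+.5)/4-.5+100),z,o)[:2]
a,b=f(223,180,.032),f(479,180,.032);print('pad',a,b,(a+b)/2,np.linalg.norm(a-b))
zb=o['position'][2]-.0266
for z,u0,u1,v in((zb+.036,135,550,311),(zb,180,508,266)):
  c,d=f(u0,v,z),f(u1,v,z);m=(c+d)/2;print(z,c,d,m,np.linalg.norm(c-d));q=d-c;print(np.degrees(np.arctan2(q[1],q[0])))
  print('lateral off of mould end from pad (along ey):',(m-(a+b)/2)@np.array([.9973,.0732]),'gap',(m-(a+b)/2)@np.array([.0732,-.9973]))
"
```

```text
pad [0.60759774 0.0833898 ] [0.65072068 0.0863809 ] [0.62915921 0.08488535] 0.043226545317927564
0.09206379514797478 [0.60390594 0.07285274] [0.65312096 0.07626554] [0.62851345 0.07455914] 0.04933321250244693
3.9668171584490777
lateral off of mould end from pad (along ey): -0.0013998949952889416 gap 0.010251058944361242
0.05606379514797477 [0.60412691 0.07239619] [0.65331743 0.07580579] [0.62872217 0.07410099] 0.04930854522399911
3.965063772005592
lateral off of mould end from pad (along ey): -0.00122527239268923 gap 0.010723249018449281
```

```bash
python3 -c "
from h import *
plan([.631,.0331,.035],4.1,3)
"
```

```text
[{"x": 0.02, "y": 1.64, "z": 0.17, "rx": 0.001, "ry": -0.001, "rz": 0.0}, {"x": 0.02, "y": 1.63, "z": 0.17, "rx": 0.001, "ry": -0.001, "rz": 0.0}, {"x": 0.02, "y": 1.64, "z": 0.17, "rx": 0.001, "ry": -0.002, "rz": 0.001}]
```

>>> move_arm(series=[{"x":0,"y":1.5,"z":0.1,"rx":0.001,"ry":0,"rz":0},{"x":0,"y":1.5,"z":0.1,"rx":0.001,"ry":0,"rz":0},{"x":0,"y":0.8,"z":0.1,"rx":0,"ry":0,"rz":0},{"x":0,"y":0,"z":0,"rx":0,"ry":0,"rz":0}])

```text
clock: 7.4
position: [0.6306, 0.0297, 0.0434]
ee_rot: [-1.572, -0.053, 0.051]
force: [-0.4, -0.1, -1.6]
width: 0.547
```

```bash
python3 -c "
from h import *
pose();plan([.631,.0331,.027],4.1,1)
"
```

```text
t 7.4 p [0.6306 0.0297 0.0434] yaw 3.77 down [ 0.001 -0.002 -1.   ] F [-0.4 -0.1 -1.6] w 50.2
[{"x": 0.06, "y": 1.64, "z": 0.34, "rx": 0.002, "ry": -0.006, "rz": 0.001}]
```

>>> move_arm(series=[{"x":0.1,"y":0.6,"z":0.4,"rx":0.002,"ry":-0.006,"rz":0},{"x":0,"y":0.5,"z":0,"rx":0,"ry":0,"rz":0},{"x":0,"y":0.2,"z":0,"rx":0,"ry":0,"rz":0}])

```text
clock: 7.78
position: [0.632, 0.0342, 0.0302]
ee_rot: [-1.57, -0.059, 0.055]
force: [0.5, 0.3, -1.1]
width: 0.548
```

```bash
python3 -c "
from h import *
pose();plan([.631,.0331,.027],4.1,1)
"
```

```text
t 7.78 p [0.632  0.0342 0.0302] yaw 4.16 down [ 0.002  0.    -1.   ] F [ 0.5  0.3 -1.1] w 50.3
[{"x": -0.11, "y": 0.32, "z": -0.1, "rx": -0.0, "ry": 0.001, "rz": 0.002}]
```

>>> move_arm(series=[{"x":-0.1,"y":0.3,"z":0,"rx":0,"ry":0,"rz":0.002},{"x":0,"y":0.1,"z":0,"rx":0,"ry":0,"rz":0}])

```text
clock: 8.02
position: [0.6309, 0.0341, 0.0266]
ee_rot: [-1.569, -0.057, 0.057]
force: [-5.6, -0.3, 13.3]
width: 0.543
```

```bash
python3 -c "
from h import *
import pickle
o=pose();im=snap('wrist','w5.png');pickle.dump(o,open('w5.pkl','wb'));crop(im,150,60,350,260,4,'c5.png')
"
```

```text
t 8.03 p [0.6309 0.0341 0.0266] yaw 4.15 down [ 0.     0.001 -1.   ] F [-5.6 -0.3 13.3] w 49.8
```

View pics/c5.png

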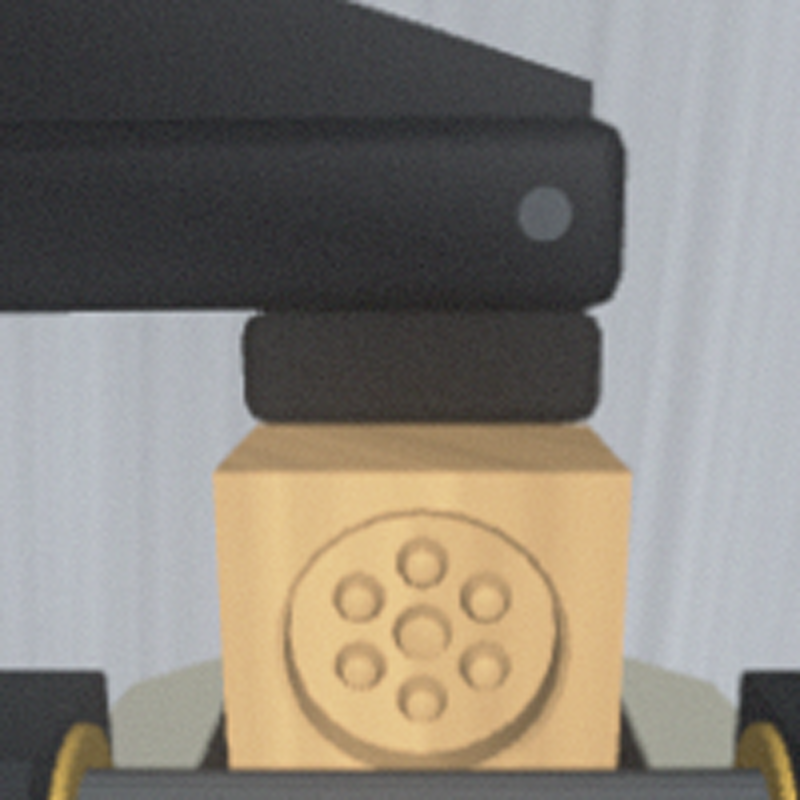

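>>> move_arm(series=[{"x":0,"y":-0.1,"z":0,"rx":0,"ry":0,"rz":0},{"x":0,"y":0,"z":0,"rx":0,"ry":0,"rz":0},{"x":0,"y":0,"z":0,"rx":0,"ry":0,"rz":0},{"x":0,"y":0,"z":0,"rx":0,"ry":0,"rz":0}], jaw=6.4)

```text
clock: 8.57
position: [0.6315, 0.0339, 0.0282]
ee_rot: [-1.569, -0.058, 0.055]
force: [0.4, 0.1, -0.5]
width: 0.698
```

>>> move_arm(series=[{"x":0,"y":-1,"z":0,"rx":0,"ry":0,"rz":0},{"x":0,"y":-2,"z":0,"rx":0,"ry":0,"rz":0},{"x":0,"y":-2.5,"z":0,"rx":0,"ry":0,"rz":0},{"x":0,"y":-2.5,"z":0,"rx":0,"ry":0,"rz":0}])

```text
clock: 9.07
position: [0.6307, 0.0336, 0.1122]
ee_rot: [-1.57, -0.056, 0.056]
force: [-0.2, 0.7, 0.2]
width: 0.699
```

```bash
python3 -c "
from h import *
import pickle
o=pose()
s=np.radians(-85.9);ex=np.array([np.cos(s),np.sin(s)]);ey=np.array([-ex[1],ex[0]])
h1=np.array([.6292,.0849])+(-48)*.001*ex-.147*ey
h2=np.array([.5546,.1187])-.008*ex-.075*ey
print(h1,h2)
plan([h1[0],h1[1],.12],94.1,10)
"
```

```text
t 9.07 p [0.6307 0.0336 0.1122] yaw 4.11 down [-0.  0. -1.] F [-0.2  0.7  0.2] w 64.2
[0.47914433 0.12226703] [0.47921996 0.12131722]
[{"x": -1.45, "y": -0.08, "z": 0.99, "rx": -0.0, "ry": -0.157, "rz": 0.0}, {"x": -1.27, "y": -0.08, "z": 1.21, "rx": -0.0, "ry": -0.157, "rz": 0.0}, {"x": -1.07, "y": -0.08, "z": 1.39, "rx": -0.0, "ry": -0.157, "rz": 0.0}, {"x": -0.84, "y": -0.08, "z": 1.54, "rx": -0.0, "ry": -0.157, "rz": 0.0}, {"x": -0.59, "y": -0.08, "z": 1.66, "rx": -0.0, "ry": -0.157, "rz": 0.0}, {"x": -0.32, "y": -0.07, "z": 1.73, "rx": -0.0, "ry": -0.157, "rz": 0.0}, {"x": -0.05, "y": -0.08, "z": 1.75, "rx": -0.0, "ry": -0.157, "rz": 0.0}, {"x": 0.23, "y": -0.07, "z": 1.74, "rx": -0.0, "ry": -0.157, "rz": 0.0}, {"x": 0.49, "y": -0.08, "z": 1.69, "rx": -0.0, "ry": -0.157, "rz": 0.0}, {"x": 0.76, "y": -0.07, "z": 1.58, "rx": -0.0, "ry": -0.158, "rz": 0.0}]
```

>>> move_arm(series=[{"x":-1.4,"y":-0.2,"z":1.0,"rx":0,"ry":-0.157,"rz":0},{"x":-1.3,"y":-0.2,"z":1.2,"rx":0,"ry":-0.157,"rz":0},{"x":-1.1,"y":0,"z":1.4,"rx":0,"ry":-0.157,"rz":0},{"x":-0.8,"y":0,"z":1.5,"rx":0,"ry":-0.157,"rz":0},{"x":-0.6,"y":0,"z":1.7,"rx":0,"ry":-0.157,"rz":0},{"x":-0.3,"y":0,"z":1.7,"rx":0,"ry":-0.157,"rz":0},{"x":0,"y":0,"z":1.7,"rx":0,"ry":-0.157,"rz":0},{"x":0.2,"y":0,"z":1.7,"rx":0,"ry":-0.157,"rz":0},{"x":0.5,"y":0,"z":1.7,"rx":0,"ry":-0.157,"rz":0},{"x":0.8,"y":0,"z":1.2,"rx":0,"ry":-0.157,"rz":0},{"x":0,"y":0,"z":0,"rx":0,"ry":0,"rz":0}], jaw=9.1)

```text
clock: 10.45
position: [0.4851, 0.119, 0.1345]
ee_rot: [-1.17, -1.312, 1.284]
force: [0.1, 0.1, -0.3]
width: 0.991
```

```bash
python3 -c "
from h import *
import pickle
o=pose();im=snap('wrist','w6.png');pickle.dump(o,open('w6.pkl','wb'))
cv2.imwrite('pics/w6b.png',cv2.resize(im,None,fx=1.5,fy=1.5))
plan([.479,.122,.08],94.1,2)
"
```

```text
t 10.45 p [0.4851 0.119  0.1345] yaw 96.67 down [ 0.024  0.001 -1.   ] F [ 0.1  0.1 -0.3] w 91.0
[{"x": 0.22, "y": 2.72, "z": 0.38, "rx": 0.012, "ry": 0.021, "rz": -0.001}, {"x": 0.2, "y": 2.72, "z": 0.36, "rx": 0.012, "ry": 0.021, "rz": -0.001}]
```

View pics/w6b.png

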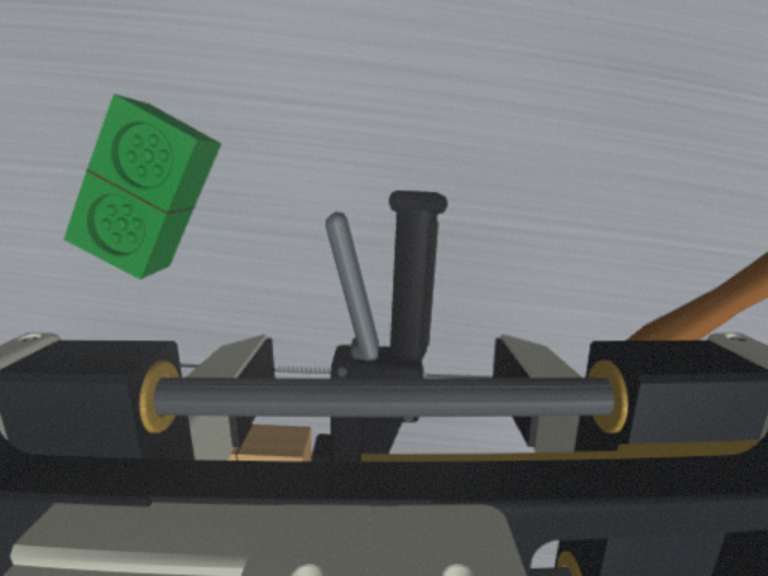

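```bash
python3 -c "
from h import *
print(arm.observe()['joints'].round(2))
im=snap('side','s6.png');crop(im,180,150,340,280,5,'s6c.png')
"
```

```text
[-0.42  0.35  0.09  2.03 -0.04  0.74  1.37]
```

View pics/s6c.png

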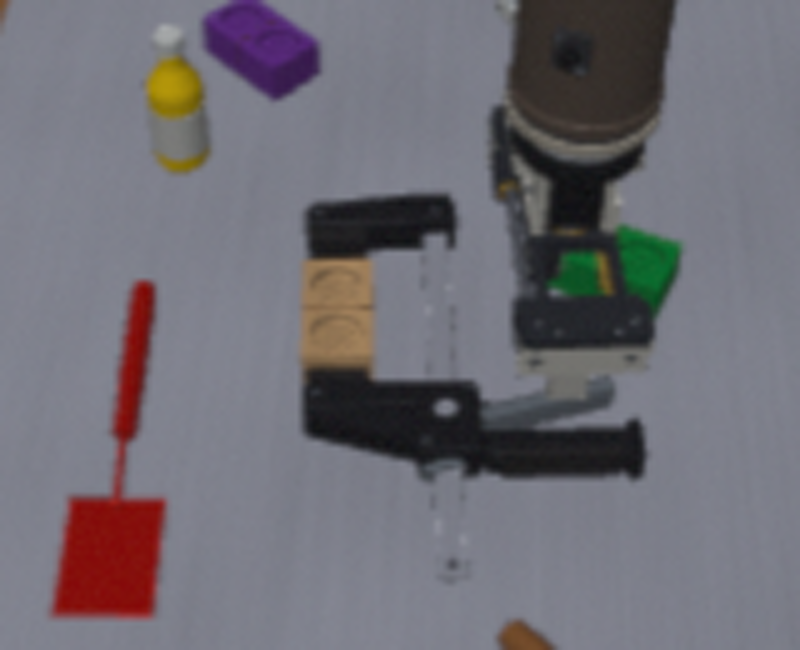

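>>> move_arm(series=[{"x":0,"y":0,"z":0,"rx":0.01,"ry":0.187,"rz":0},{"x":0,"y":0,"z":0,"rx":0.01,"ry":0.187,"rz":0},{"x":0,"y":0,"z":0,"rx":0,"ry":0.187,"rz":0},{"x":0,"y":0,"z":0,"rx":0,"ry":0.187,"rz":0},{"x":0,"y":0,"z":0,"rx":0,"ry":0.187,"rz":0},{"x":0,"y":0,"z":0,"rx":0,"ry":0.187,"rz":0},{"x":0,"y":0,"z":0,"rx":0,"ry":0.187,"rz":0},{"x":0,"y":0,"z":0,"rx":0,"ry":0.187,"rz":0},{"x":0,"y":0,"z":0,"rx":0,"ry":0.187,"rz":0},{"x":0,"y":0,"z":0,"rx":0,"ry":0.187,"rz":0},{"x":0,"y":0,"z":0,"rx":0,"ry":0.187,"rz":0},{"x":0,"y":0,"z":0,"rx":0,"ry":0.187,"rz":0}])

```text
clock: 12.05
position: [0.4967, 0.1109, 0.1395]
ee_rot: [-1.52, 0.436, -0.461]
force: [-0.3, -0.3, -0.4]
width: 0.99
```

```bash
python3 -c "
from h import *
pose();plan([.479,.122,.12],-85.9,6)
"
```

```text
t 12.05 p [0.4967 0.1109 0.1395] yaw -32.81 down [ 0.016 -0.001 -1.   ] F [-0.3 -0.3 -0.4] w 90.9
[{"x": -0.35, "y": 0.32, "z": -0.01, "rx": -0.002, "ry": 0.154, "rz": 0.002}, {"x": -0.35, "y": 0.32, "z": -0.06, "rx": -0.002, "ry": 0.155, "rz": 0.001}, {"x": -0.33, "y": 0.32, "z": -0.11, "rx": -0.002, "ry": 0.154, "rz": 0.002}, {"x": -0.31, "y": 0.32, "z": -0.16, "rx": -0.002, "ry": 0.155, "rz": 0.001}, {"x": -0.29, "y": 0.32, "z": -0.21, "rx": -0.003, "ry": 0.154, "rz": 0.001}, {"x": -0.25, "y": 0.33, "z": -0.25, "rx": -0.003, "ry": 0.155, "rz": 0.002}]
```

>>> move_arm(series=[{"x":-0.4,"y":0.3,"z":0,"rx":0,"ry":0.154,"rz":0.003},{"x":-0.4,"y":0.3,"z":0,"rx":0,"ry":0.154,"rz":0.003},{"x":-0.4,"y":0.3,"z":-0.2,"rx":0,"ry":0.154,"rz":0.003},{"x":-0.3,"y":0.3,"z":-0.2,"rx":0,"ry":0.154,"rz":0.002},{"x":-0.3,"y":0.3,"z":-0.2,"rx":0,"ry":0.154,"rz":0.002},{"x":-0.2,"y":0.3,"z":-0.2,"rx":0,"ry":0.13,"rz":0.001},{"x":0,"y":0,"z":0,"rx":0,"ry":0,"rz":0}])

```text
clock: 12.92
position: [0.4841, 0.1207, 0.1244]
ee_rot: [-1.21, 1.169, -1.18]
force: [0.1, 0.4, -0.0]
width: 0.991
```

```bash
python3 -c "
from h import *
import pickle
o=pose();im=snap('wrist','w7.png');pickle.dump(o,open('w7.pkl','wb'))
cv2.imwrite('pics/w7b.png',cv2.resize(im,None,fx=1.5,fy=1.5))
plan([.479,.122,.06],-85.9,3)
"
```

```text
t 12.93 p [0.4841 0.1207 0.1244] yaw -87.59 down [ 0.018  0.009 -1.   ] F [ 0.1  0.4 -0. ] w 91.0
[{"x": -0.03, "y": 2.15, "z": -0.21, "rx": -0.006, "ry": -0.009, "rz": -0.003}, {"x": -0.05, "y": 2.15, "z": -0.2, "rx": -0.006, "ry": -0.009, "rz": -0.002}, {"x": -0.05, "y": 2.16, "z": -0.19, "rx": -0.006, "ry": -0.009, "rz": -0.003}]
```

View pics/w7b.png

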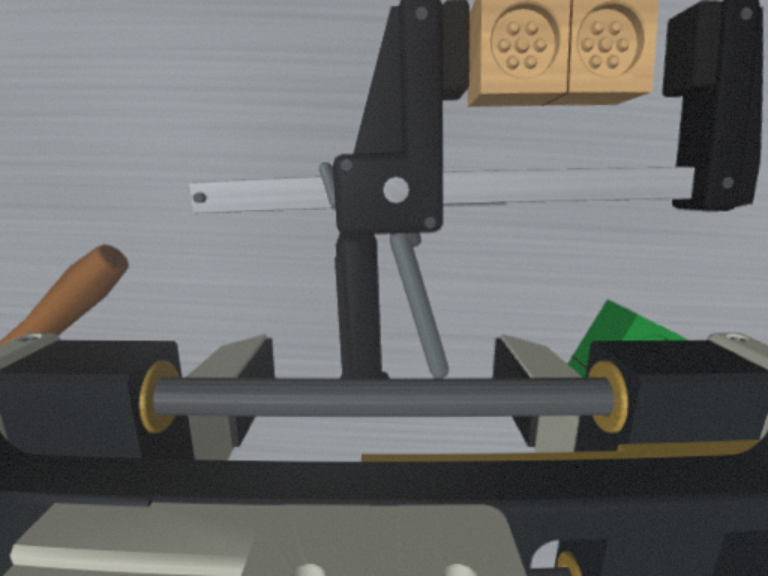

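```bash
cat >> h.py <<'E'
def f15(o):
    cp=arm.camera_params('wrist'); return lambda U,V,z:onz(cp,((U+.5)/1.5-.5,(V+.5)/1.5-.5),z,o)[:2]
E
python3 -c "
from h import *
import pickle
o=pickle.load(open('w7.pkl','rb'));f=f15(o)
p=f(396,189,.035);print('pin',p)
a,b=f(199,198,.02),f(690,182,.02);d=b-a;print('bar yaw',np.degrees(np.arctan2(d[1],d[0])))
s=np.radians(-85.9);ex=np.array([np.cos(s),np.sin(s)]);ey=np.array([-ex[1],ex[0]])
print('hand',p-.008*ex-.075*ey)
m0,m1=f(470,106,.036),f(657,95,.036);d=m1-m0;print('mould edge',np.degrees(np.arctan2(d[1],d[0])),np.linalg.norm(d))
n=f(466,95,.032);q=f(664,95,.032)
print('near gap',(m0-n)@ex,'far gap',(q-m1)@ex)
print('mould edge y in clamp',(m0-p)@ey,(m1-p)@ey)
"
```

```text
pin [0.55464598 0.118282  ]
bar yaw -85.52131126007377
hand [0.47926595 0.12089922]
mould edge -83.28902306001092 0.09809239428895217
near gap 0.0013795964909824666 far gap 0.006357997742437509
mould edge y in clamp 0.04073022166589541 0.04519875926404513
```

>>> move_arm(series=[{"x":0,"y":1.9,"z":-0.3,"rx":-0.007,"ry":-0.01,"rz":-0.004},{"x":0,"y":1.9,"z":-0.3,"rx":-0.007,"ry":-0.01,"rz":-0.004},{"x":0,"y":1.9,"z":-0.2,"rx":-0.006,"ry":-0.01,"rz":-0.003},{"x":0,"y":0,"z":0,"rx":0,"ry":0,"rz":0}])

```text
clock: 13.48
position: [0.4766, 0.1201, 0.0636]
ee_rot: [-1.251, 1.15, -1.151]
force: [-0.0, 0.1, 0.2]
width: 0.992
```

```bash
python3 -c "
from h import *
pose();plan([.4793,.1212,.0255],-85.8,3)
"
```

```text
t 13.47 p [0.4766 0.1201 0.0636] yaw -85.4 down [-0.003 -0.004 -1.   ] F [-0.   0.1  0.2] w 91.0
[{"x": -0.03, "y": 1.27, "z": 0.1, "rx": 0.001, "ry": 0.002, "rz": 0.001}, {"x": -0.03, "y": 1.27, "z": 0.09, "rx": 0.001, "ry": 0.002, "rz": 0.001}, {"x": -0.04, "y": 1.27, "z": 0.09, "rx": 0.001, "ry": 0.003, "rz": 0.002}]
```

>>> move_arm(series=[{"x":0,"y":1.1,"z":0.1,"rx":0.001,"ry":0.002,"rz":0.001},{"x":0,"y":1.1,"z":0.1,"rx":0.001,"ry":0.002,"rz":0.001},{"x":-0.1,"y":0.9,"z":0.1,"rx":0.001,"ry":0.002,"rz":0.001},{"x":0,"y":0,"z":0,"rx":0,"ry":0,"rz":0}])

```text
clock: 13.98
position: [0.4802, 0.1211, 0.0307]
ee_rot: [-1.243, 1.154, -1.155]
force: [-0.0, 0.2, 0.6]
width: 0.989
```

```bash
python3 -c "
from h import *
import pickle
o=pose();im=snap('wrist','w8.png');pickle.dump(o,open('w8.pkl','wb'))
cv2.imwrite('pics/w8b.png',cv2.resize(im,None,fx=1.5,fy=1.5))
plan([.4793,.1212,.0255],-85.8,1)
im=snap('side','s8.png');crop(im,180,150,340,280,5,'s8c.png')
"
```

```text
t 13.97 p [0.4802 0.1211 0.0307] yaw -85.78 down [ 0. -0. -1.] F [-0.   0.2  0.6] w 90.8
[{"x": -0.02, "y": 0.55, "z": -0.1, "rx": -0.001, "ry": 0.0, "rz": 0.0}]
```

View pics/w8b.png

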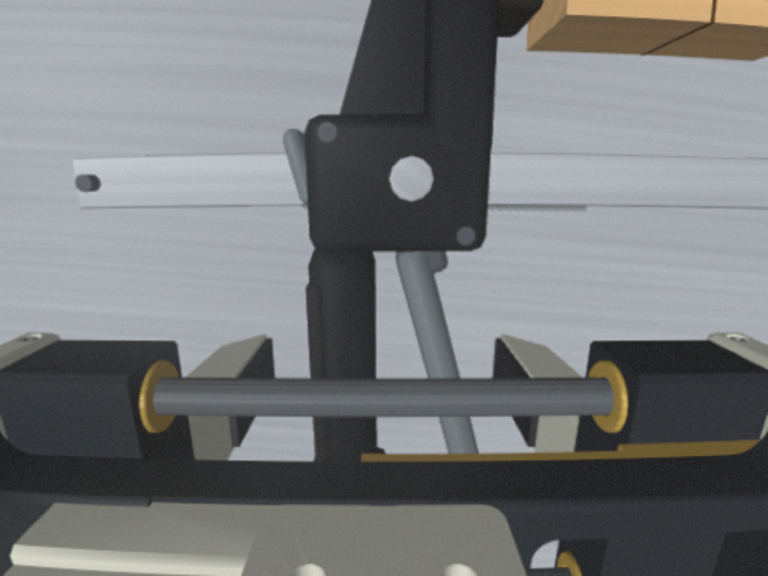

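View pics/s8c.png

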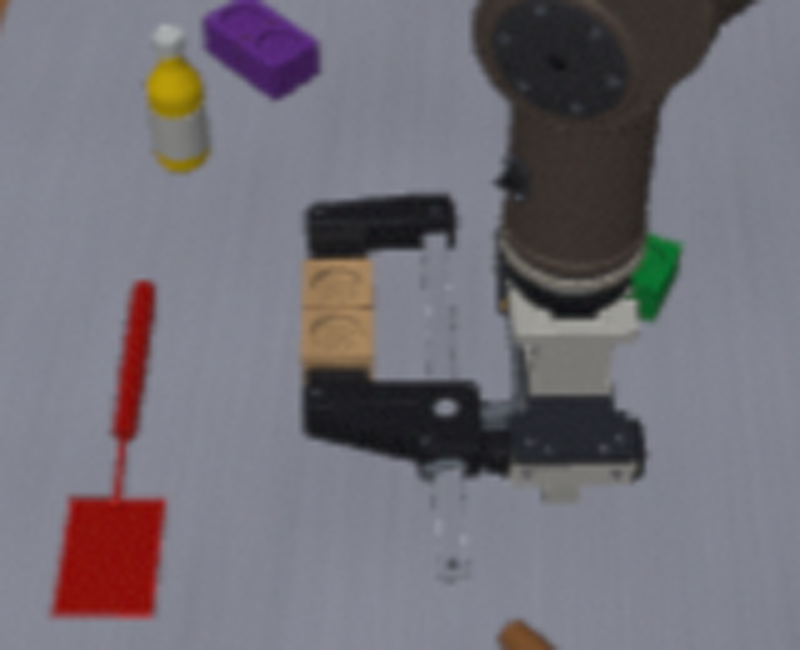

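>>> move_arm(series=[{"x":0,"y":0.4,"z":-0.1,"rx":0,"ry":0,"rz":0},{"x":0,"y":0.1,"z":0,"rx":0,"ry":0,"rz":0}])

```text
clock: 14.32
position: [0.4798, 0.1211, 0.0265]
ee_rot: [-1.241, 1.153, -1.156]
force: [-0.5, 0.7, -0.3]
width: 0.994
```

```bash
cat >> h.py <<'E'
def look(tag,z=1.5):
    import pickle
    o=pose();im=snap('wrist',tag+'.png');pickle.dump(o,open(tag+'.pkl','wb'))
    cv2.imwrite('pics/'+tag+'b.png',cv2.resize(im,None,fx=1.5,fy=1.5,interpolation=cv2.INTER_CUBIC))
E
python3 -c "
from h import *
look('g0')
"
```

```text
t 14.32 p [0.4798 0.1211 0.0265] yaw -85.77 down [ 0.002  0.    -1.   ] F [-0.5  0.7 -0.3] w 91.3
```

View pics/g0b.png

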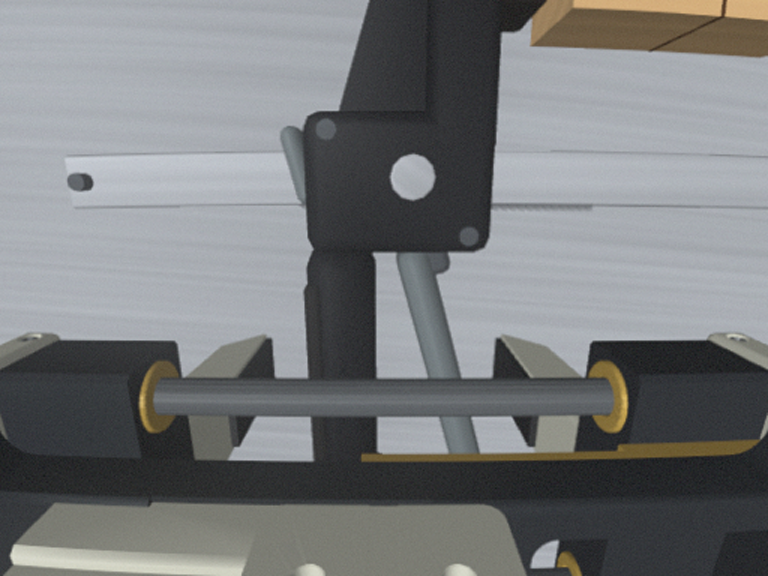

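>>> move_arm(series=[{"x":0,"y":0,"z":0,"rx":0,"ry":0,"rz":0},{"x":0,"y":0,"z":0,"rx":0,"ry":0,"rz":0},{"x":0,"y":0,"z":0,"rx":0,"ry":0,"rz":0},{"x":0,"y":0,"z":0,"rx":0,"ry":0,"rz":0},{"x":0,"y":0,"z":0,"rx":0,"ry":0,"rz":0},{"x":0,"y":0,"z":0,"rx":0,"ry":0,"rz":0}], jaw=3, newtons=20)

```text
clock: 15.12
position: [0.4782, 0.1237, 0.0265]
ee_rot: [-1.242, 1.156, -1.15]
force: [-2.8, 4.1, 2.9]
width: 0.395
```

```bash
python3 -c "
from h import *
look('g1')
"
```

```text
t 15.12 p [0.4782 0.1237 0.0265] yaw -85.65 down [-0.001  0.004 -1.   ] F [-2.8  4.1  2.9] w 36.2
```

View pics/g1b.png

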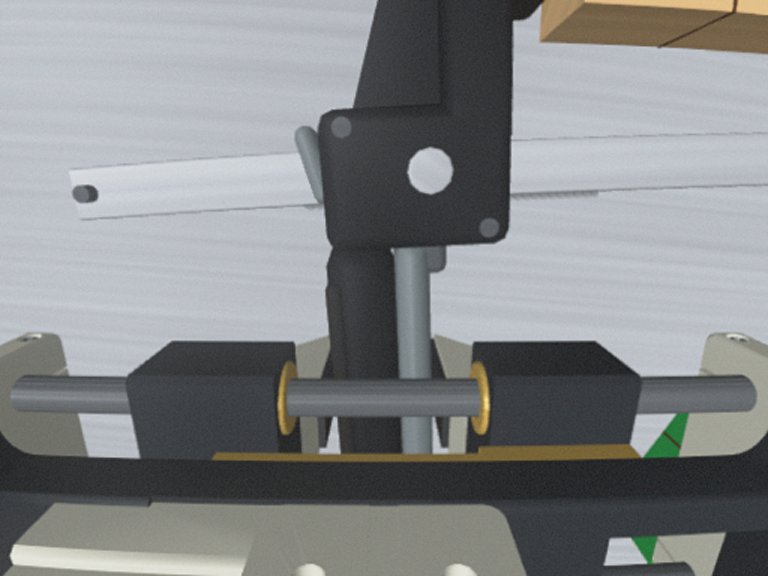

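```bash
cat >> h.py <<'E'
def clampst(tag,pin,hole,mc=None,zh=.022):
    import pickle
    o=pickle.load(open(tag+'.pkl','rb'));f=f15(o)
    p=f(*pin,.0345);h=f(*hole,zh);d=p-h;yaw=np.arctan2(d[1],d[0])
    ex=np.array([np.cos(yaw),np.sin(yaw)]);ey=np.array([-ex[1],ex[0]])
    print(tag,'pin',p.round(4),'yaw',np.degrees(yaw).round(2),'dist',np.linalg.norm(d).round(4),'hand',(p-.008*ex-.075*ey).round(4),'nearpad',(p+.04*ex+.072*ey).round(4))
    if mc:
        m=f(*mc,.036); print('  mould corner in clamp',((m-p)@ex).round(4),((m-p)@ey).round(4),m)
E
python3 -c "
from h import *
for t in('g0','g1'):
    im=cv2.imread('pics/%s.png'%t);crop(im,320,0,512,50,4,t+'m.png')
clampst('g0',(412,177),(80,182),(574,9))
clampst('g1',(430,171),(85,194),(585,1))
im=np.vstack([cv2.imread('pics/g0m.png'),cv2.imread('pics/g1m.png')]);cv2.imwrite('pics/gm.png',im)
im=snap('side','s9.png');crop(im,180,150,340,280,5,'s9c.png')
"
```

```text
g0 pin [0.5543 0.1185] yaw -85.6 dist 0.1132 hand [0.4789 0.1207] nearpad [0.6292 0.0841]
  mould corner in clamp 0.045 0.0464 [0.60396329 0.07714975]
g1 pin [0.5549 0.1159] yaw -82.61 dist 0.1178 hand [0.4795 0.1142] nearpad [0.6314 0.0855]
  mould corner in clamp 0.0446 0.0444 [0.60464338 0.07734997]
```

View pics/gm.png

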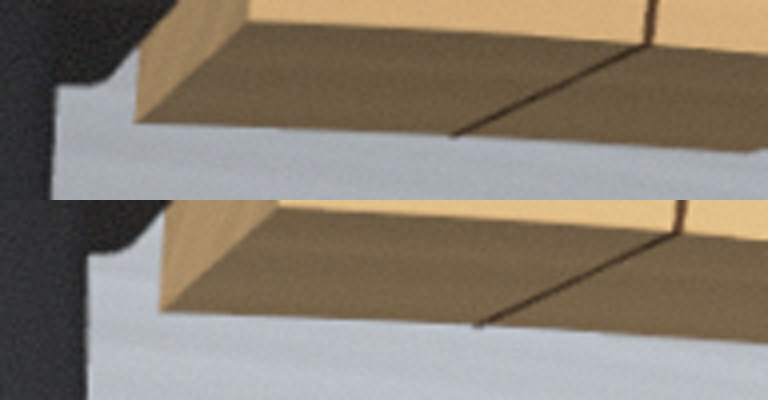

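View pics/s9c.png

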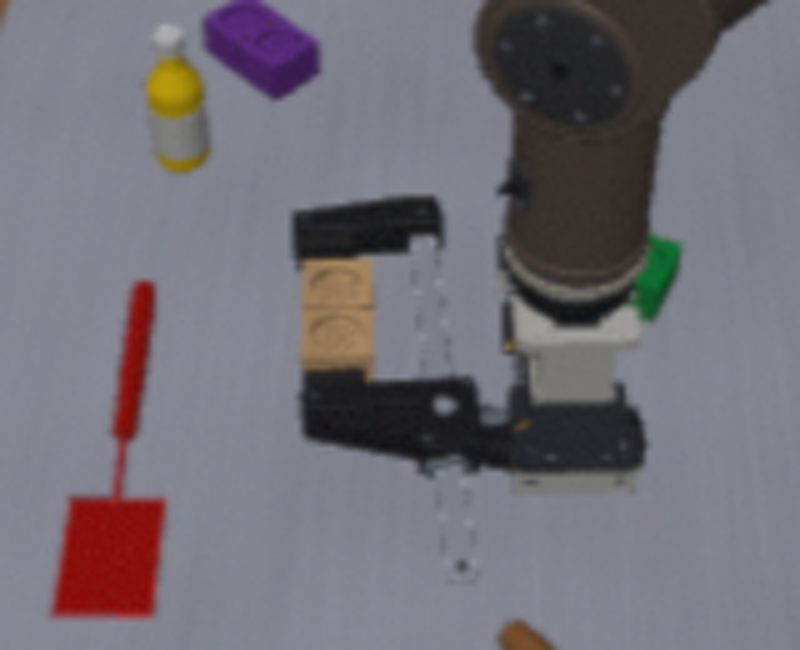

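>>> move_arm(series=[{"x":-0.3,"y":0,"z":0,"rx":0,"ry":0.018,"rz":0},{"x":-0.3,"y":0,"z":0,"rx":0,"ry":0.018,"rz":0},{"x":-0.2,"y":0,"z":0,"rx":0,"ry":0.018,"rz":0},{"x":0,"y":0,"z":0,"rx":0,"ry":0,"rz":0}])

```text
clock: 15.72
position: [0.4789, 0.1313, 0.0267]
ee_rot: [-1.215, 1.196, -1.195]
force: [0.2, -0.9, 0.3]
width: 0.389
```

```bash
python3 -c "
from h import *
look('g2')
"
```

```text
t 15.72 p [0.4789 0.1313 0.0267] yaw -88.96 down [ 0.001  0.002 -1.   ] F [ 0.2 -0.9  0.3] w 35.7
```

View pics/g2b.png

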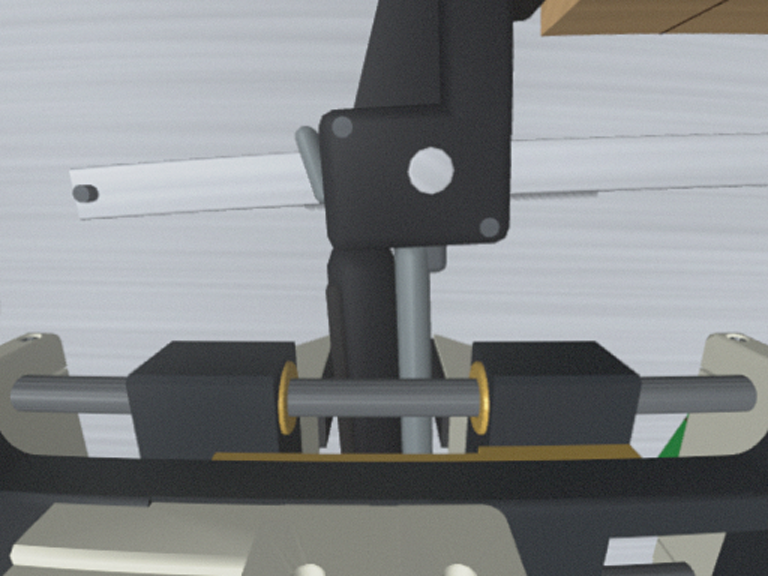

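>>> move_arm(series=[{"x":0,"y":0,"z":0,"rx":0,"ry":0,"rz":0},{"x":0,"y":0,"z":0,"rx":0,"ry":0,"rz":0},{"x":0,"y":0,"z":0,"rx":0,"ry":0,"rz":0},{"x":0,"y":0,"z":0,"rx":0,"ry":0,"rz":0}], jaw=6.8)

```text
clock: 16.27
position: [0.4798, 0.1308, 0.027]
ee_rot: [-1.214, 1.195, -1.196]
force: [-0.2, 0.2, -0.4]
width: 0.729
```

```bash
python3 -c "
from h import *
clampst('g2',(431,170),(85,193),(590,0))
look('g3')
"
```

```text
g2 pin [0.5553 0.1189] yaw -85.96 dist 0.1181 hand [0.4799 0.1215] nearpad [0.6299 0.084 ]
  mould corner in clamp 0.0459 0.0445 [0.60291365 0.07622694]
t 16.27 p [0.4798 0.1308 0.027 ] yaw -89.0 down [ 0.003  0.002 -1.   ] F [-0.2  0.2 -0.4] w 66.9
```

View pics/g3b.png

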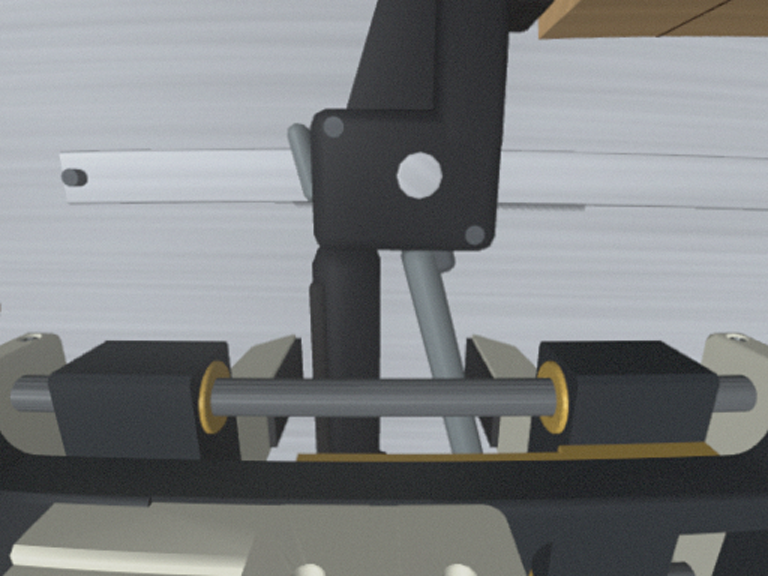

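>>> move_arm(series=[{"x":0,"y":0,"z":0,"rx":0,"ry":0,"rz":0},{"x":0,"y":0,"z":0,"rx":0,"ry":0,"rz":0},{"x":0,"y":0,"z":0,"rx":0,"ry":0,"rz":0},{"x":0,"y":0,"z":0,"rx":0,"ry":0,"rz":0}], jaw=3)

```text
clock: 16.82
position: [0.4771, 0.1344, 0.0267]
ee_rot: [-1.216, 1.199, -1.188]
force: [-1.2, -0.4, 2.3]
width: 0.386
```

```bash
python3 -c "
from h import *
clampst('g3',(419,175),(75,177),(590,0))
look('g4')
im=snap('side','s10.png');crop(im,180,150,340,280,5,'s10c.png')
"
```

```text
g3 pin [0.5546 0.1218] yaw -89.38 dist 0.1175 hand [0.4795 0.129 ] nearpad [0.6271 0.0826]
  mould corner in clamp 0.047 0.0489 [0.60401607 0.07535803]
t 16.82 p [0.4771 0.1344 0.0267] yaw -88.82 down [-0.003  0.007 -1.   ] F [-1.2 -0.4  2.3] w 35.5
```

View pics/g4b.png

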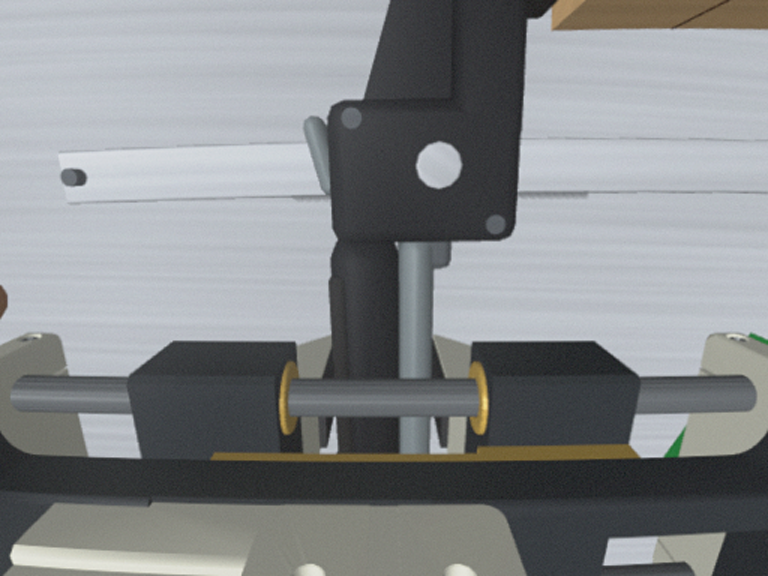

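View pics/s10c.png

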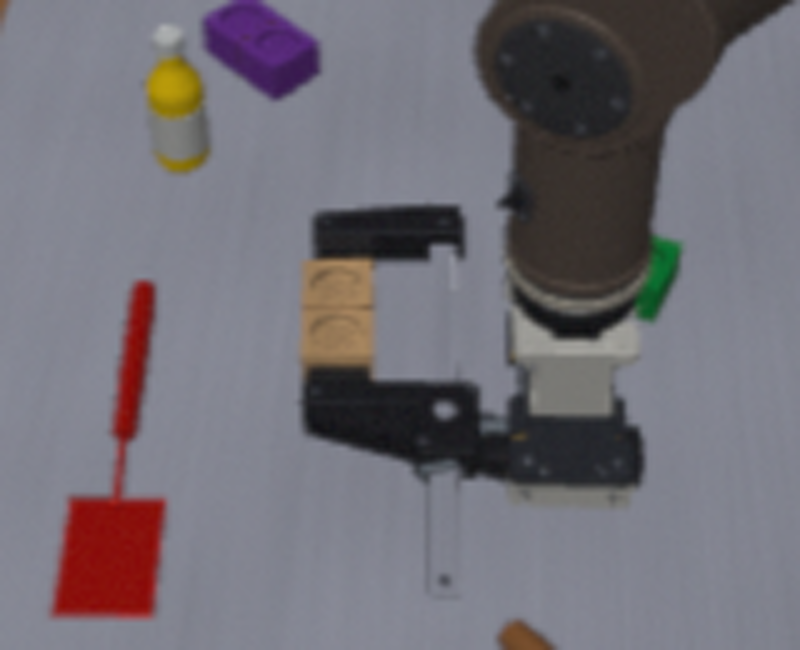

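```bash
python3 -c "
from h import *
clampst('g4',(438,165),(74,177),(600,-10))
"
```

```text
g4 pin [0.555  0.1201] yaw -87.79 dist 0.1234 hand [0.4798 0.1252] nearpad [0.6285 0.0829]
  mould corner in clamp 0.0446 0.047 [0.60372363 0.07732398]
```

>>> move_arm(series=[{"x":0.1,"y":0,"z":-0.1,"rx":0.003,"ry":-0.016,"rz":0.002},{"x":0.2,"y":0,"z":0,"rx":0,"ry":-0.016,"rz":0},{"x":0,"y":0,"z":0,"rx":0,"ry":0,"rz":0}])

```text
clock: 17.3
position: [0.4757, 0.1318, 0.0265]
ee_rot: [-1.227, 1.173, -1.162]
force: [-0.1, 2.8, 1.3]
width: 0.385
```

>>> move_arm(series=[{"x":0,"y":0,"z":0,"rx":0,"ry":0,"rz":0},{"x":0,"y":0,"z":0,"rx":0,"ry":0,"rz":0},{"x":0,"y":0,"z":0,"rx":0,"ry":0,"rz":0},{"x":0,"y":0,"z":0,"rx":0,"ry":0,"rz":0}], jaw=6.8)

```text
clock: 17.8
position: [0.4779, 0.1286, 0.0269]
ee_rot: [-1.226, 1.17, -1.168]
force: [1.7, -1.4, -1.3]
width: 0.731
```

>>> move_arm(series=[{"x":0,"y":0,"z":0,"rx":0,"ry":0,"rz":0},{"x":0,"y":0,"z":0,"rx":0,"ry":0,"rz":0},{"x":0,"y":0,"z":0,"rx":0,"ry":0,"rz":0},{"x":0,"y":0,"z":0,"rx":0,"ry":0,"rz":0}], jaw=3)

```text
clock: 18.3
position: [0.4757, 0.1304, 0.0265]
ee_rot: [-1.228, 1.174, -1.164]
force: [-1.6, 2.4, 4.0]
width: 0.385
```

```bash
python3 -c "
from h import *
look('g5')
im=snap('side','s11.png');crop(im,180,150,340,280,5,'s11c.png')
"
```

```text
t 18.3 p [0.4757 0.1304 0.0265] yaw -86.93 down [-0.     0.008 -1.   ] F [-1.6  2.4  4. ] w 35.3
```

View pics/g5b.png

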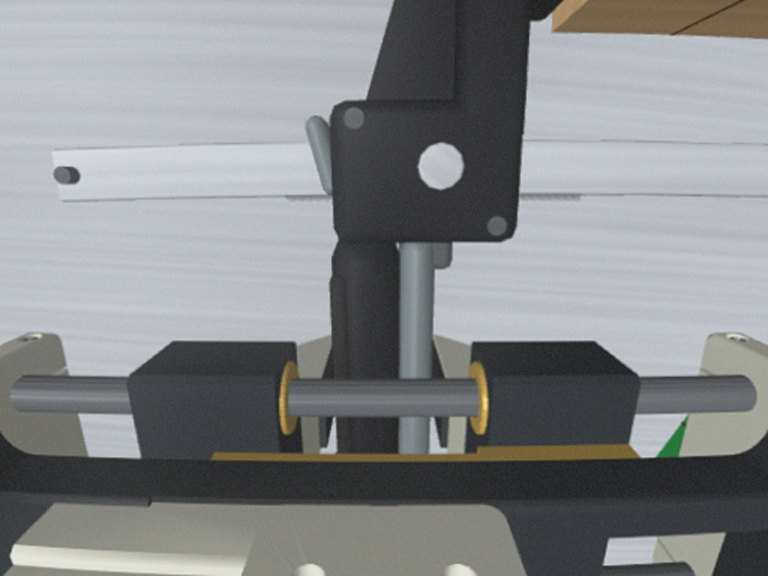

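View pics/s11c.png

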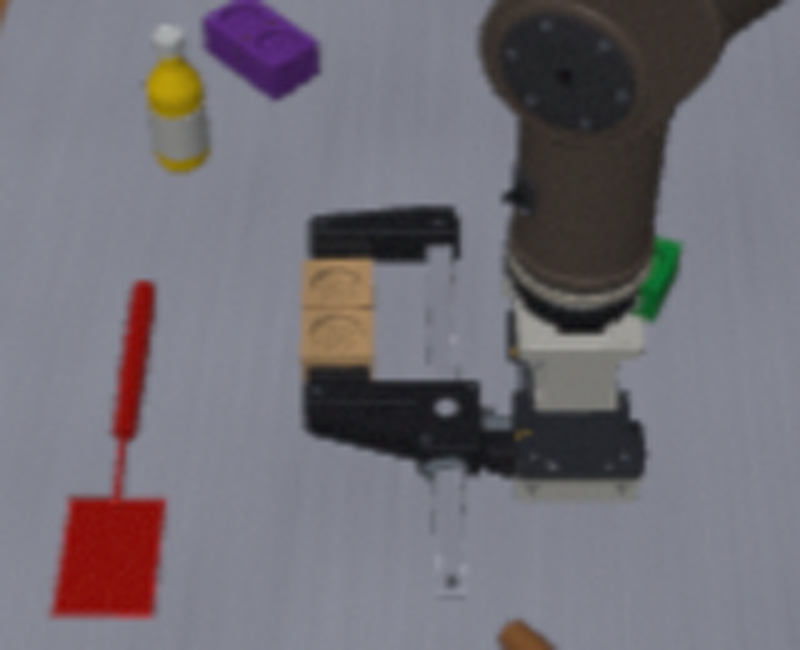

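```bash
python3 -c "
from h import *
for t,c in(('g4',0),('g5',0)):
  im=cv2.imread('pics/%s.png'%t);crop(im,25,60,325,160,2.6,t+'h.png')
cv2.imwrite('pics/hh.png',np.vstack([cv2.imread('pics/g4h.png'),cv2.imread('pics/g5h.png')]))
clampst('g5',(441,166),(67,175))
"
```

```text
g5 pin [0.5539 0.1176] yaw -86.41 dist 0.1269 hand [0.4785 0.1209] nearpad [0.6283 0.0822]
```

View pics/hh.png

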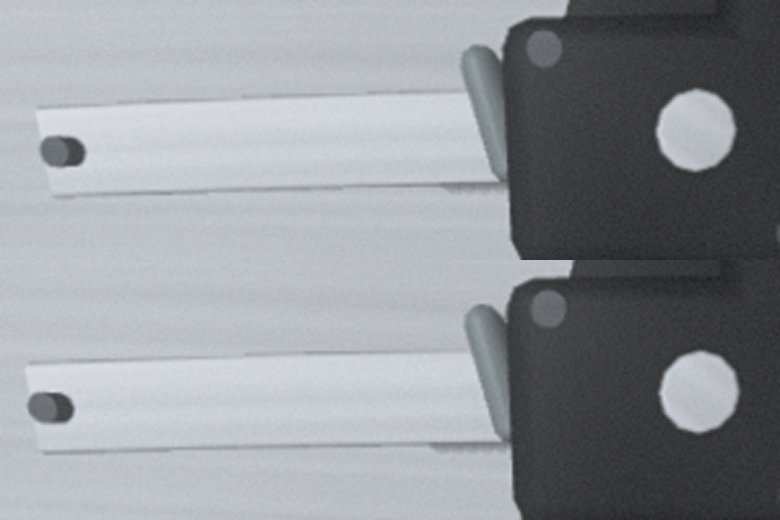

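```bash
python3 -c "
from h import *
im=snap('top','t12.png');crop(im,170,150,290,250,6,'t12c.png')
"
```

```text
(no output)
```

View pics/t12c.png

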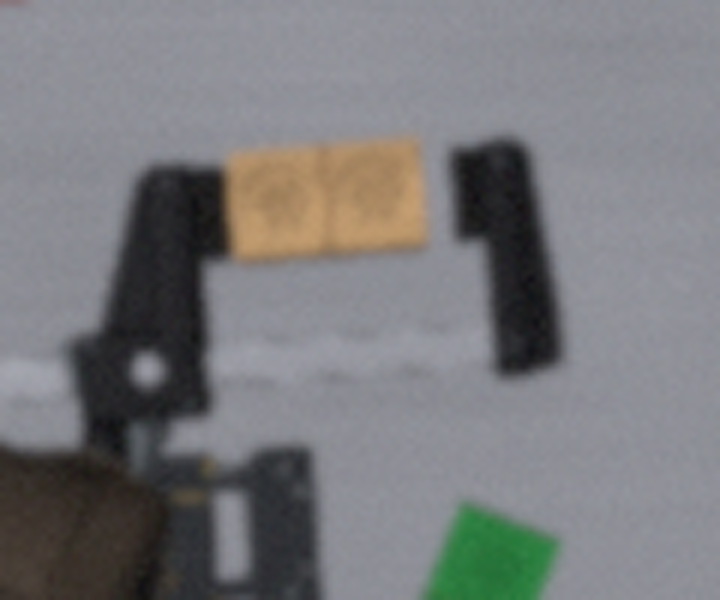

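>>> move_arm(series=[{"x":0,"y":0,"z":0,"rx":0,"ry":0,"rz":0},{"x":0,"y":0,"z":0,"rx":0,"ry":0,"rz":0},{"x":0,"y":0,"z":0,"rx":0,"ry":0,"rz":0},{"x":0,"y":0,"z":0,"rx":0,"ry":0,"rz":0},{"x":0,"y":0,"z":0,"rx":0,"ry":0,"rz":0},{"x":0,"y":0,"z":0,"rx":0,"ry":0,"rz":0}], jaw=6.8)

```text
clock: 19.2
position: [0.4778, 0.1283, 0.0268]
ee_rot: [-1.226, 1.17, -1.169]
force: [2.0, -2.6, 0.1]
width: 0.742
```

>>> move_arm(series=[{"x":0,"y":0,"z":0,"rx":0,"ry":0,"rz":0},{"x":0,"y":0,"z":0,"rx":0,"ry":0,"rz":0},{"x":0,"y":0,"z":0,"rx":0,"ry":0,"rz":0},{"x":0,"y":0,"z":0,"rx":0,"ry":0,"rz":0},{"x":0,"y":0,"z":0,"rx":0,"ry":0,"rz":0}], jaw=3)

```text
clock: 19.82
position: [0.4757, 0.13, 0.0266]
ee_rot: [-1.228, 1.174, -1.164]
force: [-0.7, -3.6, 2.3]
width: 0.386
```

```bash
python3 -c "
from h import *
look('g6')
im=cv2.imread('pics/g6.png');crop(im,25,60,325,160,2.6,'g6h.png')
im=snap('top','t13.png');crop(im,170,150,290,250,6,'t13c.png')
"
```

```text
t 19.82 p [0.4757 0.13   0.0266] yaw -86.96 down [ 0.     0.008 -1.   ] F [-0.7 -3.6  2.3] w 35.4
```

View pics/g6b.png

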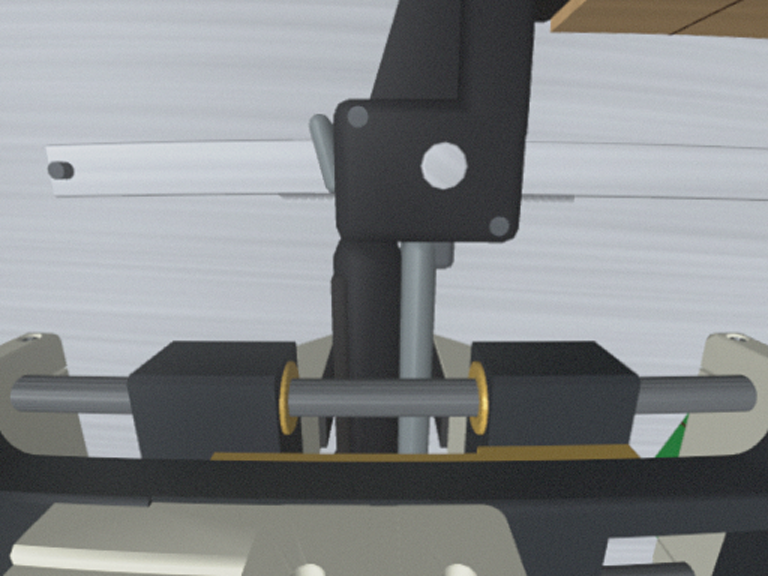

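View pics/t13c.png

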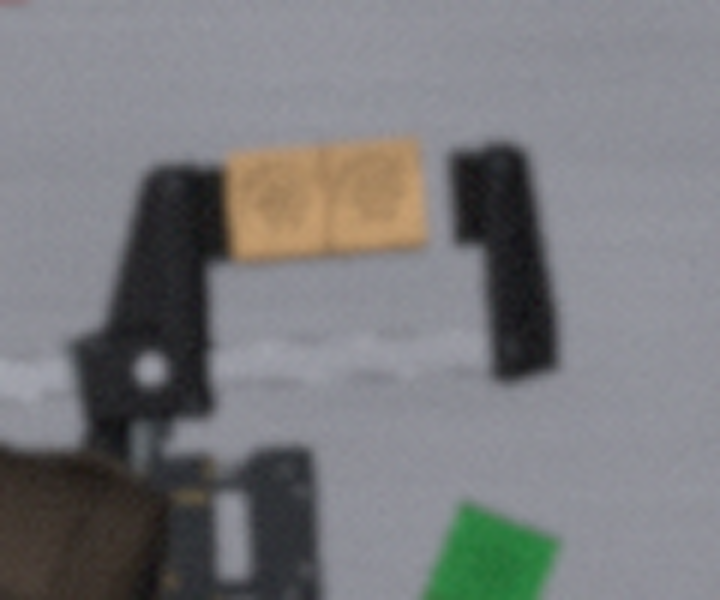

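>>> move_arm(series=[{"x":0,"y":0,"z":0,"rx":0,"ry":0,"rz":0},{"x":0,"y":0,"z":0,"rx":0,"ry":0,"rz":0},{"x":0,"y":0,"z":0,"rx":0,"ry":0,"rz":0},{"x":0,"y":0,"z":0,"rx":0,"ry":0,"rz":0},{"x":0,"y":0,"z":0,"rx":0,"ry":0,"rz":0},{"x":0,"y":0,"z":0,"rx":0,"ry":0,"rz":0}], jaw=9.1)

```text
clock: 20.68
position: [0.4773, 0.1293, 0.0267]
ee_rot: [-1.226, 1.172, -1.167]
force: [0.0, -0.4, 0.2]
width: 0.975
```

```bash
python3 -c "
from h import *
look('g7')
"
```

```text
t 20.68 p [0.4773 0.1293 0.0267] yaw -87.0 down [ 0.003  0.007 -1.   ] F [ 0.  -0.4  0.2] w 89.5
```

View pics/g7b.png

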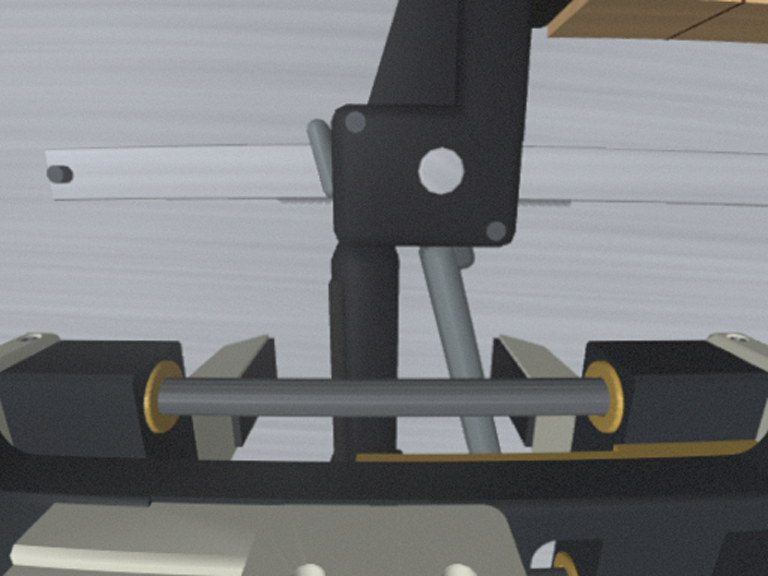

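>>> move_arm(series=[{"x":0,"y":0,"z":0,"rx":0,"ry":0,"rz":0},{"x":0,"y":0,"z":0,"rx":0,"ry":0,"rz":0},{"x":0,"y":0,"z":0,"rx":0,"ry":0,"rz":0},{"x":0,"y":0,"z":0,"rx":0,"ry":0,"rz":0},{"x":0,"y":0,"z":0,"rx":0,"ry":0,"rz":0},{"x":0,"y":0,"z":0,"rx":0,"ry":0,"rz":0}], jaw=3)

```text
clock: 21.48
position: [0.4747, 0.1318, 0.0263]
ee_rot: [-1.228, 1.176, -1.16]
force: [-0.8, 4.0, 3.7]
width: 0.391
```

```bash
python3 -c "
from h import *
look('g8')
im=snap('top','t14.png');crop(im,170,150,290,250,6,'t14c.png')
"
```

```text
t 21.48 p [0.4747 0.1318 0.0263] yaw -86.88 down [-0.002  0.011 -1.   ] F [-0.8  4.   3.7] w 35.9
```

View pics/g8b.png

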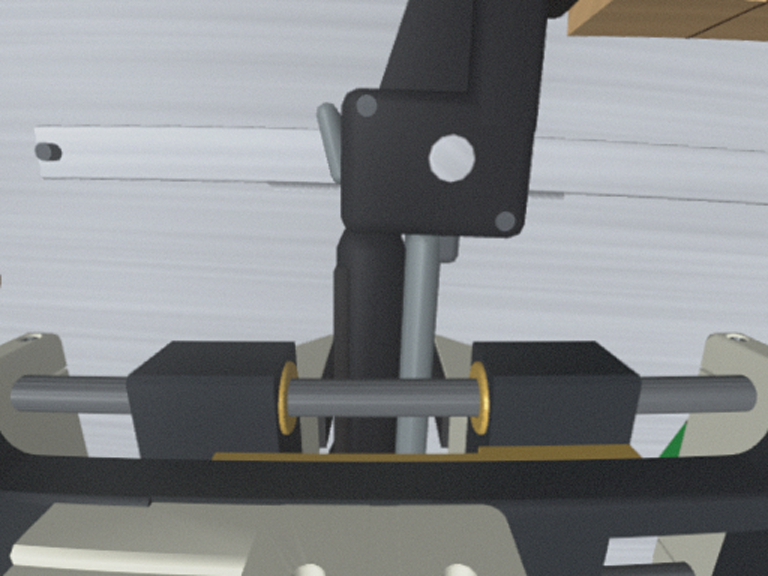

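View pics/t14c.png

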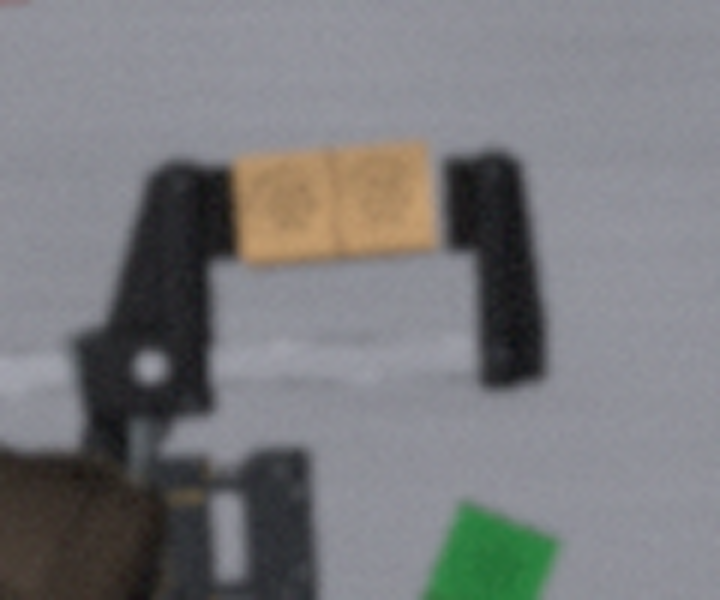

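```bash
python3 -c "
from h import *
clampst('g6',(444,165),(61,170))
clampst('g7',(441,171),(61,174))
clampst('g8',(452,158),(48,152))
cp=arm.camera_params('top')
f=lambda U,V,z:onz(cp,((U+.5)/6-.5+170,(V+.5)/6-.5+150),z)[:2]
def an(a,b):
  d=b-a;return np.degrees(np.arctan2(d[1],d[0])),np.linalg.norm(d)
print('top edge',an(f(236,156,.036),f(427,143,.036)),'bottom',an(f(243,265,.036),f(434,249,.036)))
print('bar',an(f(150,366,.035),f(505,366,.034)), 'far pad edge',an(f(450,244,.032),f(446,160,.032)),'near pad top',an(f(212,172,.032),f(232,170,.032)))
print('near pad mid',f(238,212,.032),'far',f(447,202,.032),'mould mid',f(335,204,.036))
"
```

```text
g6 pin [0.5542 0.1163] yaw -87.08 dist 0.1297 hand [0.4789 0.1205] nearpad [0.6281 0.08  ]
g7 pin [0.554  0.1163] yaw -87.32 dist 0.1294 hand [0.4787 0.1208] nearpad [0.6277 0.0797]
g8 pin [0.5554 0.1161] yaw -88.7 dist 0.1358 hand [0.4802 0.1224] nearpad [0.6283 0.0777]
top edge (np.float64(-86.83173401422788), np.float64(0.08915404552160988)) bottom (np.float64(-85.9985687724826), np.float64(0.08896323696190274))
bar (np.float64(-90.85087827888208), np.float64(0.1643570705362854)) far pad edge (np.float64(1.9290189669720788), np.float64(0.03950049308074892)) near pad top (np.float64(-84.99997339719798), np.float64(0.009363619193508015))
near pad mid [0.62498299 0.07373487] far [ 0.62834304 -0.02385443] mould mid [0.62774287 0.0282776 ]
```

>>> move_arm(series=[{"x":0.1,"y":0,"z":-0.1,"rx":0,"ry":-0.011,"rz":0},{"x":0.1,"y":0,"z":-0.1,"rx":0,"ry":-0.011,"rz":0},{"x":0.2,"y":0,"z":0,"rx":0,"ry":-0.01,"rz":0},{"x":0,"y":0,"z":0,"rx":0,"ry":0,"rz":0}])

```text
clock: 22.08
position: [0.4732, 0.1285, 0.0264]
ee_rot: [-1.242, 1.15, -1.134]
force: [-0.5, 1.2, -0.2]
width: 0.392
```

```bash
python3 -c "
from h import *
look('g9')
im=snap('top','t15.png');crop(im,170,150,290,250,6,'t15c.png')
"
```

```text
t 22.07 p [0.4732 0.1285 0.0264] yaw -84.88 down [-0.002  0.012 -1.   ] F [-0.5  1.2 -0.2] w 36.0
```

View pics/t15c.png

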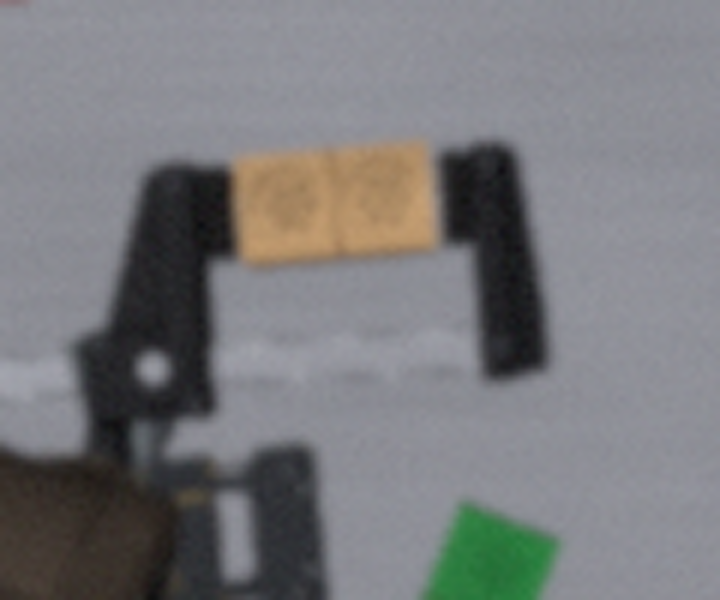

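View pics/g9b.png

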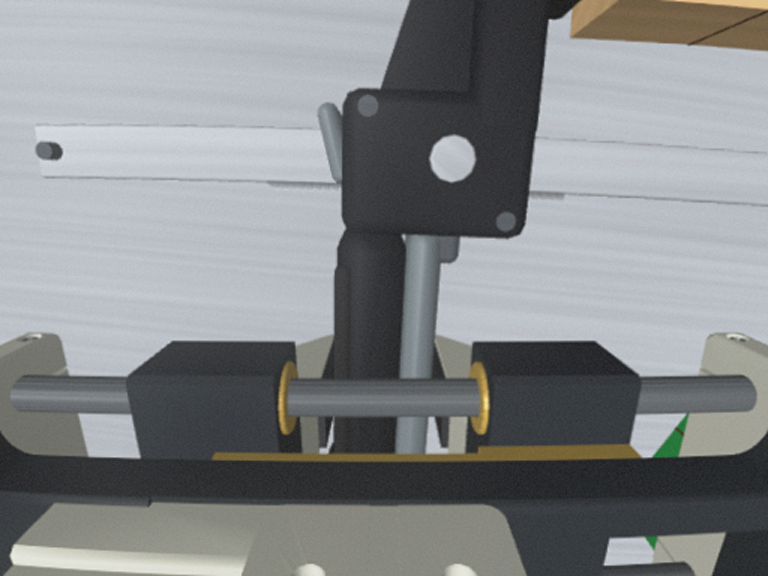

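>>> move_arm(series=[{"x":0,"y":0,"z":0,"rx":0,"ry":0,"rz":0},{"x":0,"y":0,"z":0,"rx":0,"ry":0,"rz":0},{"x":0,"y":0,"z":0,"rx":0,"ry":0,"rz":0},{"x":0,"y":0,"z":0,"rx":0,"ry":0,"rz":0},{"x":0,"y":0,"z":0,"rx":0,"ry":0,"rz":0},{"x":0,"y":0,"z":0,"rx":0,"ry":0,"rz":0}], jaw=9.1)

```text
clock: 22.92
position: [0.4745, 0.1271, 0.0266]
ee_rot: [-1.241, 1.148, -1.138]
force: [-0.2, -0.4, -0.3]
width: 0.972
```

```bash
python3 -c "
from h import *
look('g10')
im=snap('top','t16.png');crop(im,170,150,290,250,6,'t16c.png')
"
```

```text
t 22.93 p [0.4745 0.1271 0.0266] yaw -84.97 down [ 0.001  0.01  -1.   ] F [-0.2 -0.4 -0.3] w 89.2
```

View pics/t16c.png

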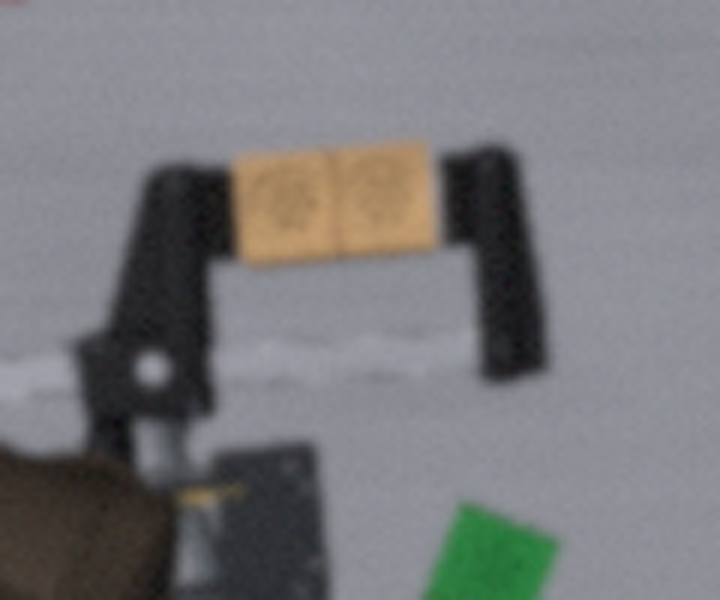

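View pics/g10b.png

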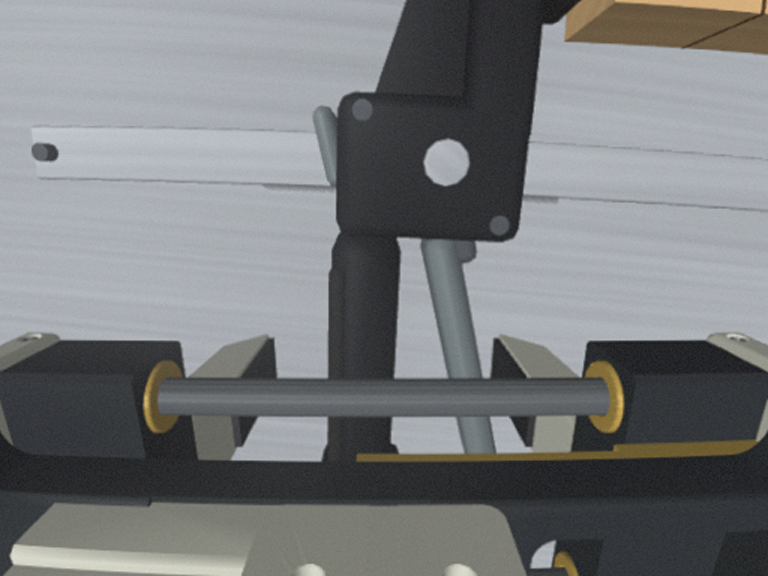

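>>> move_arm(series=[{"x":0.3,"y":0,"z":0,"rx":0,"ry":0,"rz":0},{"x":0,"y":0,"z":0,"rx":0,"ry":0,"rz":0},{"x":0,"y":0,"z":0,"rx":0,"ry":0,"rz":0},{"x":0,"y":0,"z":0,"rx":0,"ry":0,"rz":0},{"x":0,"y":0,"z":0,"rx":0,"ry":0,"rz":0},{"x":0,"y":0,"z":0,"rx":0,"ry":0,"rz":0}], jaw=3)

```text
clock: 23.78
position: [0.4726, 0.1268, 0.0263]
ee_rot: [-1.243, 1.151, -1.131]
force: [-0.6, 2.6, 2.8]
width: 0.391
```

```bash
python3 -c "
from h import *
look('g11')
im=snap('top','t17.png');crop(im,170,150,290,250,6,'t17c.png')
"
```

```text
t 23.77 p [0.4726 0.1268 0.0263] yaw -84.82 down [-0.004  0.014 -1.   ] F [-0.6  2.6  2.8] w 35.9
```

View pics/t17c.png

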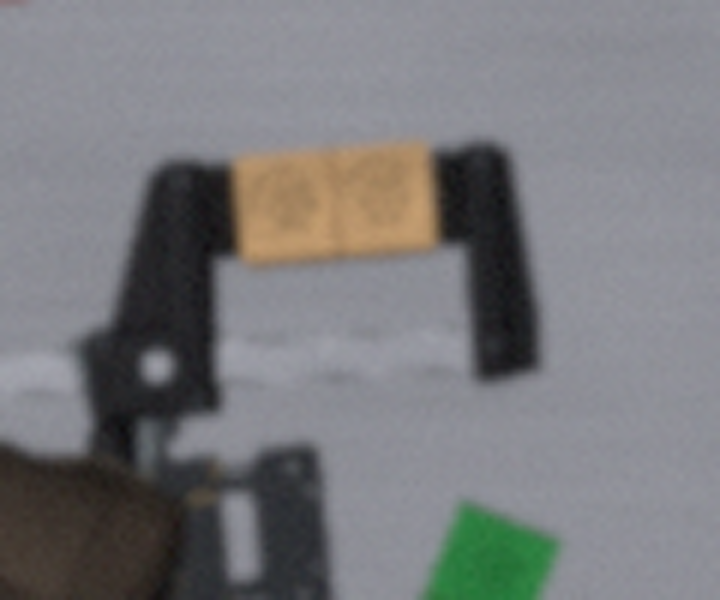

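View pics/g11b.png

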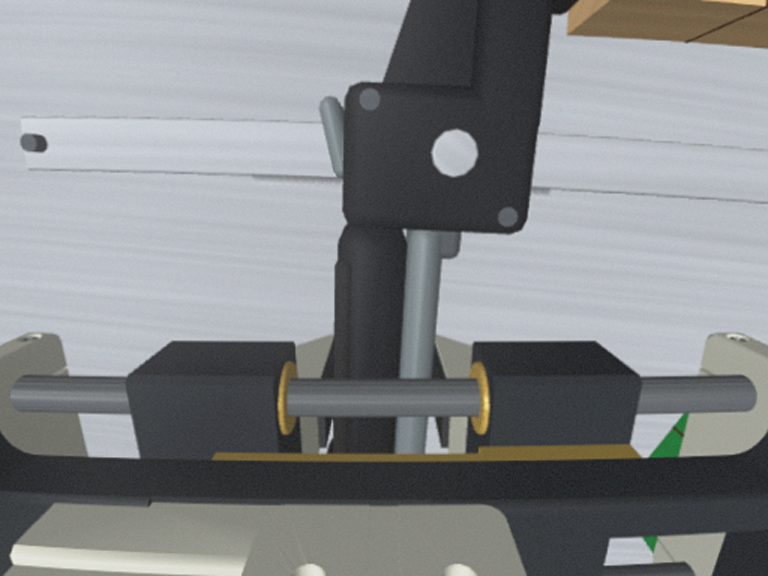

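```bash
python3 -c "
from h import *
clampst('g8',(452,158),(48,152));clampst('g9',(453,158),(49,151));clampst('g11',(454,153),(34,143))
im=cv2.imread('pics/t17.png');crop(im,195,168,260,200,12,'t17d.png')
a=cv2.imread('pics/t17d.png');
g=cv2.imread('pics/t16.png');crop(g,195,168,260,200,12,'t16d.png')
cv2.imwrite('pics/tt.png',np.vstack([cv2.resize(cv2.imread('pics/t16d.png'),(780,298)),cv2.resize(a,(780,298))]))
"
```

```text
g8 pin [0.5554 0.116 ] yaw -88.7 dist 0.1358 hand [0.4803 0.1223] nearpad [0.6283 0.0776]
g9 pin [0.5544 0.1152] yaw -86.85 dist 0.1359 hand [0.4791 0.119 ] nearpad [0.6285 0.0792]
g11 pin [0.5553 0.1135] yaw -87.27 dist 0.1413 hand [0.48   0.1179] nearpad [0.6292 0.077 ]
```

View pics/tt.png

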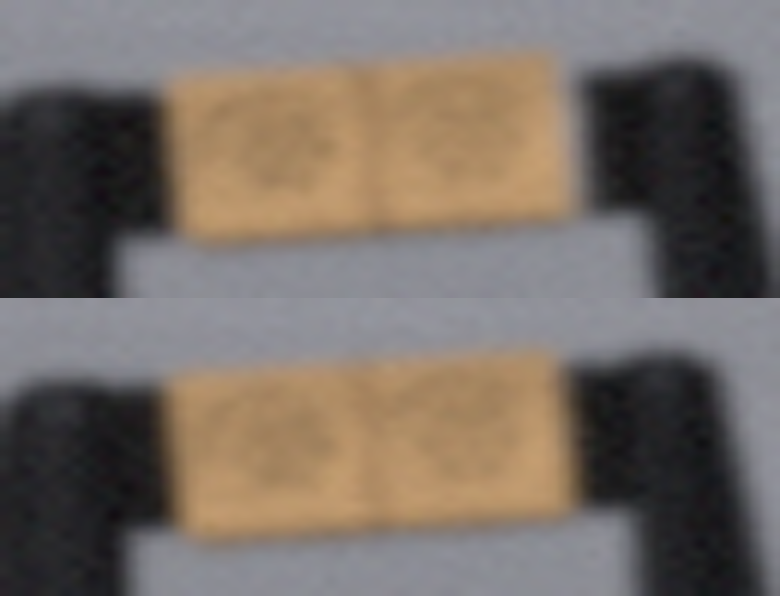

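```bash
python3 -c "
from h import *
import pickle
A=cv2.imread('pics/g0.png');B=cv2.imread('pics/g11.png')
crop(A,5,60,335,170,2.3,'a.png');crop(B,5,60,335,170,2.3,'b.png')
cv2.imwrite('pics/ab.png',np.vstack([cv2.imread('pics/a.png'),cv2.imread('pics/b.png')]))
"
```

```text
(no output)
```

View pics/ab.png

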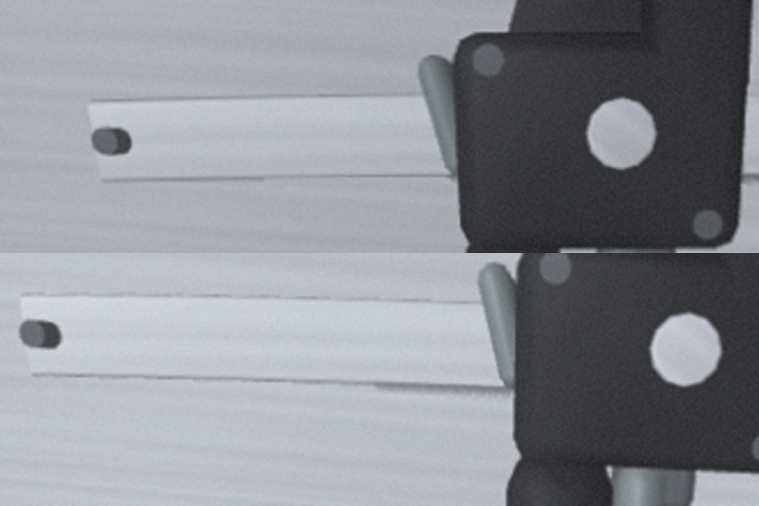

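```bash
python3 -c "
from h import *
import pickle
for t,pin,tail in(('g0',(621,133),(96,141)),('g11',(685,349-253),(27,335-253))):
  o=pickle.load(open(t+'.pkl','rb'));cp=arm.camera_params('wrist')
  f=lambda U,V,z:onz(cp,((U+.5)/2.3-.5+5,(V+.5)/2.3-.5+60),z,o)[:2]
  for zb in (.021,.023,.025):
   for zp in (.034,.036):
    print(t,zb,zp,np.linalg.norm(f(*pin,zp)-f(*tail,zb)).round(4))
  # scale check on housing
o=pickle.load(open('g0.pkl','rb'))
f=lambda U,V,z:onz(cp,((U+.5)/2.3-.5+5,(V+.5)/2.3-.5+60),z,o)[:2]
print('house width',np.linalg.norm(f(457,130,.034)-f(744,130,.034)),'left',np.linalg.norm(f(457,130,.034)-f(621,133,.034)), 'barw',np.linalg.norm(f(90,100,.023)-f(101,180,.023)))
"
```

```text
g0 0.021 0.034 0.1177
g0 0.021 0.036 0.1176
g0 0.023 0.034 0.1162
g0 0.023 0.036 0.1161
g0 0.025 0.034 0.1147
g0 0.025 0.036 0.1146
g11 0.021 0.034 0.1457
g11 0.021 0.036 0.1455
g11 0.023 0.034 0.144
g11 0.023 0.036 0.1437
g11 0.025 0.034 0.1422
g11 0.025 0.036 0.1419
house width 0.05725151423388536 left 0.03269076138796618 barw 0.017429355563190838
```

>>> move_arm(series=[{"x":0,"y":0,"z":-0.3,"rx":0,"ry":0,"rz":0},{"x":0,"y":0,"z":-0.3,"rx":0,"ry":0,"rz":0},{"x":0,"y":0,"z":0,"rx":0,"ry":0,"rz":0}])

```text
clock: 24.25
position: [0.4678, 0.1257, 0.0264]
ee_rot: [-1.242, 1.148, -1.133]
force: [0.1, 0.1, -0.8]
width: 0.391
```

```bash
python3 -c "
from h import *
pose()
im=snap('top','t18.png');crop(im,195,168,260,200,12,'t18d.png')
cv2.imwrite('pics/tt2.png',np.vstack([cv2.resize(cv2.imread('pics/t17d.png'),(780,298)),cv2.resize(cv2.imread('pics/t18d.png'),(780,298))]))
"
```

```text
t 24.25 p [0.4678 0.1257 0.0264] yaw -84.8 down [-0.001  0.012 -1.   ] F [ 0.1  0.1 -0.8] w 35.9
```

View pics/tt2.png

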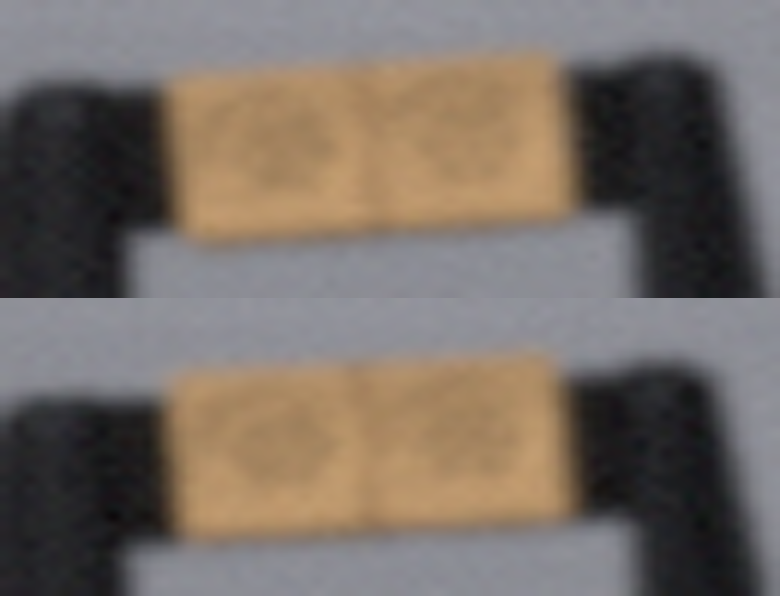

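>>> move_arm(series=[{"x":0,"y":0,"z":0.3,"rx":0,"ry":0,"rz":0},{"x":0,"y":0,"z":0.2,"rx":0,"ry":0,"rz":0},{"x":0,"y":0,"z":0,"rx":0,"ry":0,"rz":0}])

```text
clock: 24.68
position: [0.4684, 0.126, 0.0262]
ee_rot: [-1.247, 1.156, -1.128]
force: [2.5, -0.3, 5.0]
width: 0.386
```

```bash
python3 -c "
from h import *
pose()
im=snap('top','t19.png');crop(im,195,168,260,200,12,'t19d.png')
"
```

```text
t 24.68 p [0.4684 0.126  0.0262] yaw -84.83 down [-0.01   0.014 -1.   ] F [ 2.5 -0.3  5. ] w 35.5
```

View pics/t19d.png

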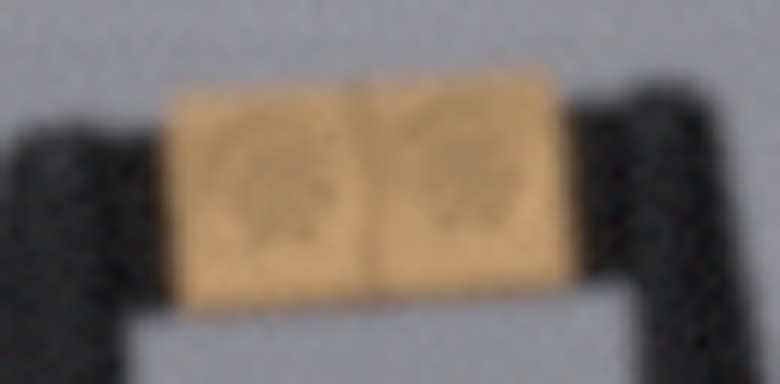

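>>> move_arm(series=[{"x":0,"y":0,"z":0.5,"rx":0,"ry":0,"rz":0},{"x":0,"y":0,"z":0.2,"rx":0,"ry":0,"rz":0},{"x":0,"y":0,"z":0,"rx":0,"ry":0,"rz":0}])

```text
clock: 25.1
position: [0.4705, 0.1267, 0.0262]
ee_rot: [-1.25, 1.166, -1.122]
force: [0.5, 0.8, 3.6]
width: 0.388
```

```bash
python3 -c "
from h import *
pose()
im=snap('top','t20.png');crop(im,195,168,260,200,12,'t20d.png')
"
```

```text
t 25.1 p [0.4705 0.1267 0.0262] yaw -84.95 down [-0.019  0.017 -1.   ] F [0.5 0.8 3.6] w 35.6
```

View pics/t20d.png

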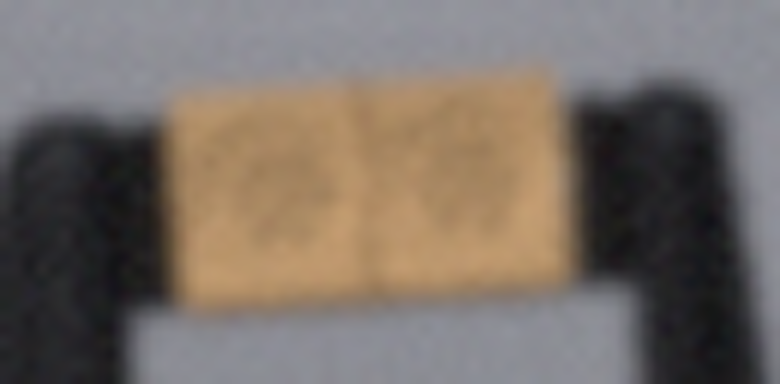

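>>> move_arm(series=[{"x":0,"y":0,"z":0.4,"rx":0.015,"ry":0,"rz":0.01},{"x":0,"y":0,"z":0.2,"rx":0.01,"ry":0,"rz":0.005},{"x":0,"y":0,"z":0,"rx":0,"ry":0,"rz":0}])

```text
clock: 25.52
position: [0.4715, 0.127, 0.0258]
ee_rot: [-1.224, 1.165, -1.118]
force: [2.3, 0.9, 3.6]
width: 0.396
```

>>> move_arm(series=[{"x":0,"y":0,"z":0,"rx":0,"ry":0,"rz":0},{"x":0,"y":0,"z":0,"rx":0,"ry":0,"rz":0},{"x":0,"y":0,"z":0,"rx":0,"ry":0,"rz":0},{"x":0,"y":0,"z":0,"rx":0,"ry":0,"rz":0},{"x":0,"y":0,"z":0,"rx":0,"ry":0,"rz":0},{"x":0,"y":0,"z":0,"rx":0,"ry":0,"rz":0}], jaw=9.1)

```text
clock: 26.28
position: [0.4725, 0.1262, 0.0259]
ee_rot: [-1.224, 1.164, -1.12]
force: [-0.3, 0.2, 0.2]
width: 0.976
```

```bash
python3 -c "
from h import *
look('g12')
im=snap('top','t21.png');crop(im,195,168,260,200,12,'t21d.png')
"
```

```text
t 26.27 p [0.4725 0.1262 0.0259] yaw -85.12 down [-0.003  0.035 -0.999] F [-0.3  0.2  0.2] w 89.6
```

View pics/t21d.png

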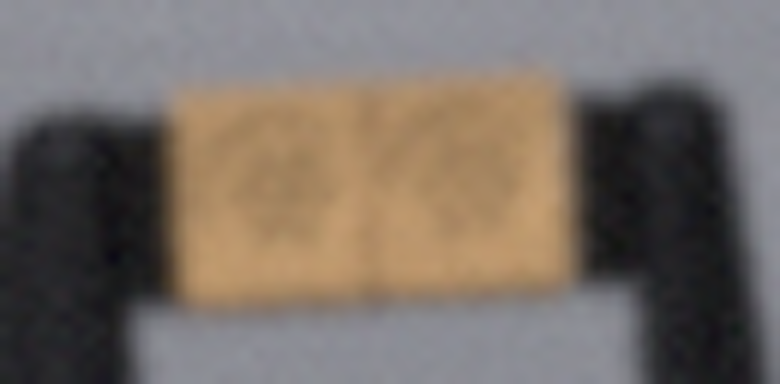

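View pics/g12b.png

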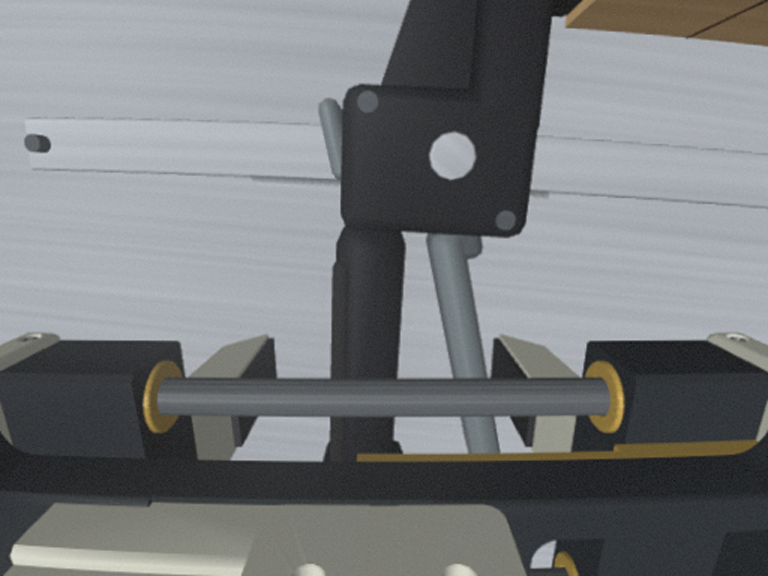

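>>> move_arm(series=[{"x":0.3,"y":0,"z":0,"rx":0,"ry":0,"rz":-0.035},{"x":0,"y":0,"z":0,"rx":0,"ry":0,"rz":0}])

```text
clock: 26.62
position: [0.4722, 0.1233, 0.0256]
ee_rot: [-1.251, 1.146, -1.147]
force: [-0.3, -0.1, -0.4]
width: 0.991
```

>>> move_arm(series=[{"x":0,"y":0,"z":0,"rx":0,"ry":0,"rz":0},{"x":0,"y":0,"z":0,"rx":0,"ry":0,"rz":0},{"x":0,"y":0,"z":0,"rx":0,"ry":0,"rz":0},{"x":0,"y":0,"z":0,"rx":0,"ry":0,"rz":0},{"x":0,"y":0,"z":0,"rx":0,"ry":0,"rz":0},{"x":0,"y":0,"z":0,"rx":0,"ry":0,"rz":0}], jaw=3)

```text
clock: 27.38
position: [0.4701, 0.1259, 0.0253]
ee_rot: [-1.252, 1.149, -1.141]
force: [-0.5, 2.6, 1.1]
width: 0.398
```

```bash
python3 -c "
from h import *
look('g13')
im=snap('top','t22.png');crop(im,195,168,260,200,12,'t22d.png')
"
```

```text
t 27.38 p [0.4701 0.1259 0.0253] yaw -84.98 down [-0.005  0.002 -1.   ] F [-0.5  2.6  1.1] w 36.6
```

View pics/t22d.png

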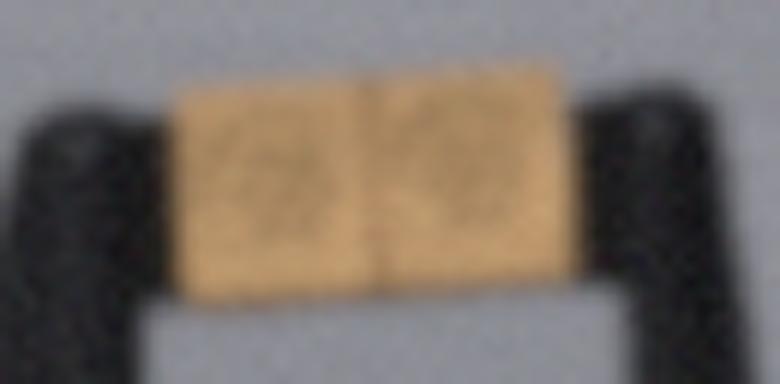

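View pics/g13b.png

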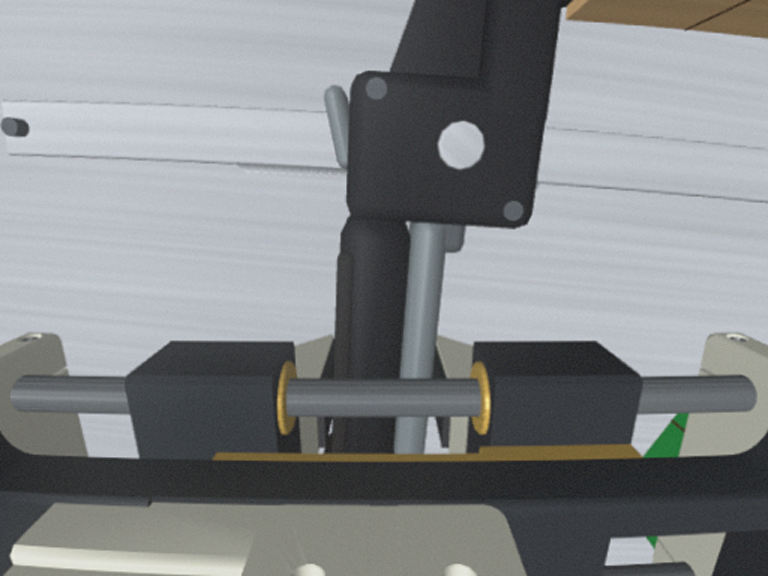

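```bash
python3 -c "
from h import *
clampst('g11',(454,153),(34,143));clampst('g12',(453,155),(37,143));clampst('g13',(461,145),(15,127))
for t in ('g11','g13'):
  A=cv2.imread('pics/%s.png'%t);crop(A,340,0,420,25,9,t+'p.png')
cv2.imwrite('pics/pp.png',np.vstack([cv2.imread('pics/g11p.png'),cv2.imread('pics/g13p.png')]))
s=snap('side','s23.png');crop(s,200,180,300,260,7,'s23c.png')
"
```

```text
g11 pin [0.5553 0.1135] yaw -87.27 dist 0.1413 hand [0.48   0.1179] nearpad [0.6292 0.077 ]
g12 pin [0.5545 0.1126] yaw -87.9 dist 0.1422 hand [0.4792 0.1178] nearpad [0.6279 0.0753]
g13 pin [0.5552 0.1108] yaw -88.46 dist 0.147 hand [0.48   0.1168] nearpad [0.6282 0.0728]
```

View pics/pp.png

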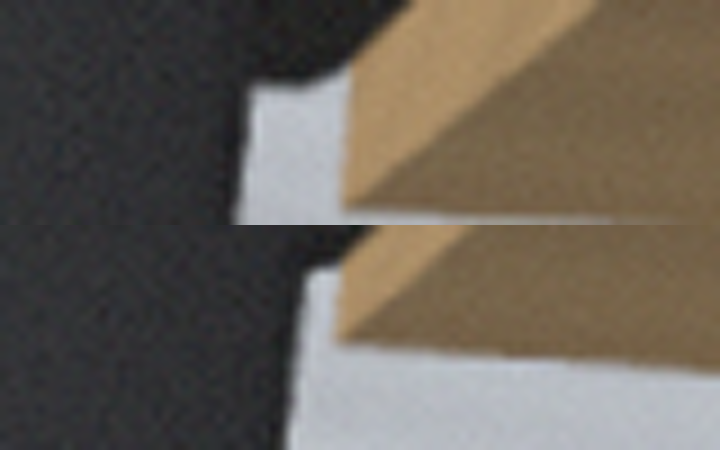

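View pics/s23c.png

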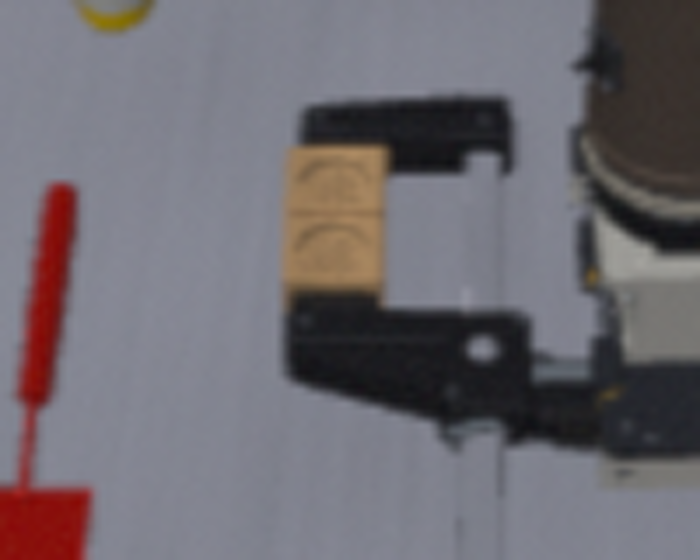

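>>> move_arm(series=[{"x":0,"y":0,"z":0,"rx":0,"ry":0,"rz":0},{"x":0,"y":0,"z":0,"rx":0,"ry":0,"rz":0}])

```text
clock: 27.78
position: [0.4701, 0.1259, 0.0253]
ee_rot: [-1.252, 1.148, -1.14]
force: [-1.1, 0.2, 0.8]
width: 0.394
```

```bash
python3 -c "
from h import *
pose()
im=snap('top','t24.png');crop(im,140,110,400,270,3,'t24c.png')
"
```

```text
t 27.77 p [0.4701 0.1259 0.0253] yaw -84.95 down [-0.005  0.001 -1.   ] F [-1.1  0.2  0.8] w 36.2
```

View pics/t24c.png

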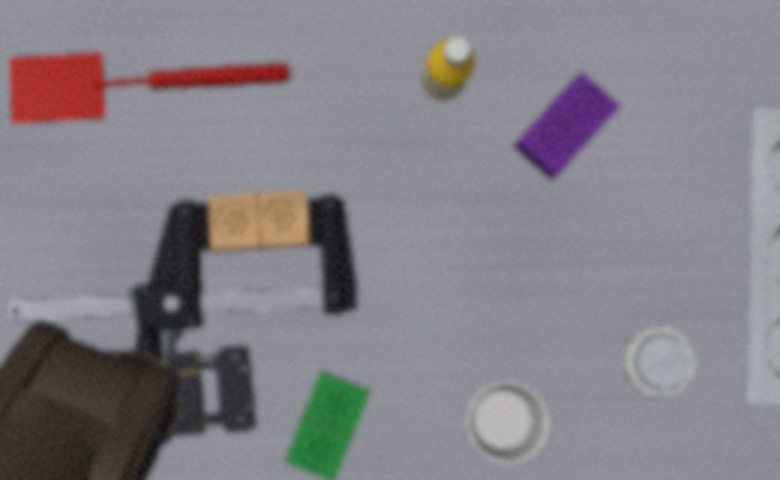

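>>> move_arm(series=[{"x":0,"y":0,"z":0.5,"rx":0,"ry":0,"rz":0},{"x":0,"y":0,"z":0.4,"rx":0,"ry":0,"rz":0},{"x":0,"y":0,"z":0,"rx":0,"ry":0,"rz":0}])

```text
clock: 28.2
position: [0.4722, 0.1266, 0.0246]
ee_rot: [-1.259, 1.161, -1.133]
force: [0.3, 2.1, 7.6]
width: 0.398
```

```bash
python3 -c "
from h import *
pose()
im=snap('top','t25.png');crop(im,195,168,260,200,12,'t25d.png');g=cv2.imread('pics/t24.png');crop(g,195,168,260,200,12,'t24d.png')
cv2.imwrite('pics/tt5.png',np.vstack([cv2.resize(cv2.imread('pics/t24d.png'),(780,298)),cv2.resize(cv2.imread('pics/t25d.png'),(780,298))]))
"
```

```text
t 28.2 p [0.4722 0.1266 0.0246] yaw -85.06 down [-0.019  0.004 -1.   ] F [0.3 2.1 7.6] w 36.5
```

View pics/tt5.png

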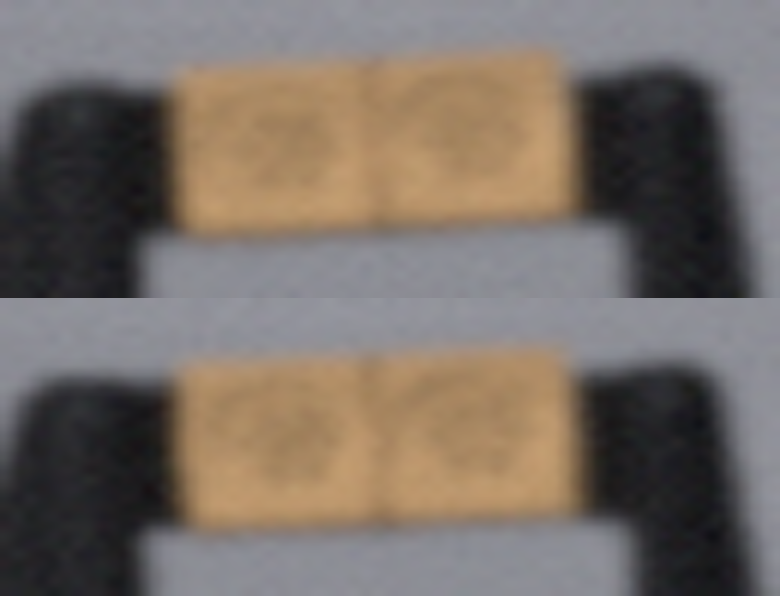

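```bash
python3 -c "
from h import *
pose();print(arm.sign_off())
"
```

```text
t 28.25 p [0.4723 0.1265 0.0247] yaw -85.06 down [-0.018  0.004 -1.   ] F [-4.   0.4  8.7] w 36.4
the job is handed in; nothing more can be done
None
```

I set the mould face up between the open jaws and let go. I then pumped the clamp until both pads pressed, and handed in at about 28 s with the trigger squeezed home (opening 36 mm) and the fingers off the mould.

- **Strokes:** It took seven squeezes. The third and fourth drew only about 3 mm each, because I had not opened the fingers wide enough to let the trigger right out. The bar is drawn about 36 mm in all, so I estimate 5–6 mm of pad compression, or roughly 10–12 N.
- **Press check:** After the sixth squeeze I slid the clamp and the mould stayed put, so the pads were not yet pressing. After the seventh the mould moved with the clamp, so I stopped there.
- **Alignment:** The clamp slid and turned a little while I pumped. The mould ended up turned about 2° from the bar, with its ends about 2–3 mm off the pad centres.
- **Bystanders:** The last wide top picture showed the glue bottle, spatula, ramekin, timer and both look-alike moulds where they stood. The whisk, canister and most of the muffin tin were outside that crop and not rechecked. The arm never worked near them.
- **Hand-in:** My last pushing check left the hand tilted about 1°, and the wrist force read about 9–10 N.

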